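# Fetch the teapot lid from behind the drying ware

## Task

The teapot's lid lies on the grey kiln slab, hemmed in by three tall vessels that each stand on their own tile. First clear all three vessels onto the long plywood board at the side, then, while they all stand there, take the lid by its knob and seat it in the teapot's mouth, and finally put each vessel back in the middle of the tile it came from: the round beaker on the round tile, the square vase on the square tile, the bottle on the six-sided tile. Keep the vessels upright, set everything down gently rather than dropping it, and let go of everything.

Things in the scene. Friction and masses are not known exactly. Their poses are not given: they have to be found in the camera images.
- lid_center (a point): Loose clay teapot lid, 43 mm high, 56-112 g, knob up on the slab (top 12 mm over the table) amid the vessels. From below: tapered plug 38 mm across, 10 mm deep; flange disc 72 mm across, 7 mm thick; upright round knob 22 mm across, 26 mm tall, in the middle: grip that. Origin on its axis half-way up: 21.5 mm above the plug's underside, 4.5 mm above the flange's top; z up.
- beaker_center (a point): Loose cream clay beaker: straight round open cup, 62 mm outer diameter, 115 mm high, 4 mm wall, 180 to 330 g; starts on the round tile. Origin at its centre, half-way up; z up along its axis.
- square_vase_center (a point): Loose cream clay square vase: open square box 58 x 58 mm, 105 mm high, 5 mm wall, 200 to 370 g; starts on the square tile. Origin at its centre, half-way up; z up along its axis. x and y square to its flat sides: grip it across two opposite sides.
- bottle_center (a point): Loose clay bottle, 130 mm high: round belly 68 mm across (up to 55 mm), shoulder tapering to 85 mm, then a straight round neck 30 mm across up to the top: grip the neck. Foot 56 mm across, 180-340 g; starts on the six-sided tile. Origin at its centre, half-way up; z up along its axis.
- round_tile: Tan round kiln tile, 80 mm across, 6 mm thick, fixed on the kiln slab. Home of the beaker. Origin at the centre of its underside; top 6 mm above it. The three tiles lie about 72 mm from the lid, one on the robot's side, one to the left, one to the right; which is where changes.
- square_tile: Tan square kiln tile, 80 x 80 mm, 6 mm thick, fixed on the kiln slab. Home of the square vase. Origin at the centre of its underside; top 6 mm above it; x and y along its sides.
- hex_tile: Tan six-sided kiln tile, 80 mm across flats, 6 mm thick, fixed on the kiln slab. Home of the bottle. Origin at the centre of its underside; top 6 mm above it.
- side_board: Plain plywood board, 320 mm long (its x) by 140 mm wide (its y), 12 mm thick, fixed flat on the table to the left or right of the slab; the side area for the three vessels. Empty at the start. Origin at the centre of its underside; top 12 mm above it.
- teapot_mouth (a point): Centre of the teapot's round mouth at rim height. Round clay pot 132 mm across, 100 mm high, fixed on the side opposite the board; mouth 52 mm inside, 64 mm outside diameter. x points to the spout, -x to the handle, both below the rim. Lid seated: flange on the rim, plug in the mouth, lid centre 11.5 mm above this point.

How it is judged:
By the outcome, as a careful person would: the job done as asked, in the order asked, and still so for the second after the job is handed in, with the robot touching nothing.
It also fails if it takes over 138 s, if anything falls off the work surface, if the arm or the gripper's body presses on something with over 40 N, if the wrist force passes 120 N, or if a joint passes its speed limit or range.

## Robot

A 6-joint arm with a two-finger parallel gripper is mounted at the origin on the work surface. World frame = base frame: x ahead of the robot, y to its left, z up, the work surface at z = 0. Lengths are in m, angles in rad, forces in N, time in s.
With the tool pointing down it reaches from about 0.375 to 0.925 m from the base axis. Payload 5.7 kg.
Tool frame: the origin (TCP) lies midway between the tips of the shut fingers; the grasp point (between the pads) lies 19 mm behind it (robot.grip_point_offset is the distance from the TCP to the grasp point, in m); z points along the fingers, y is the direction in which the jaws open and shut (so a half turn about z gives the same grasp; the last joint's range is limited). The gripper opens to 85 mm and grips with 20 to 120 N. Pads are 22 mm wide; open, the fingers measure 114 mm over their backs; the gripper's body (76 mm by 85 mm) begins 54 mm behind the grasp point. The pads swing forward as they close: fully open they stand 13 mm farther back than shut.
Start: joints at [-1.412, 0.359, 1.51, -0, 1.272, -0.115], TCP at [0.162, -0.578, 0.231] pointing down, gripper open.
Joint ranges: [-2.97, 2.97], [-1.01, 2.36], [0.21, 2.38], [-0.96, 4.11], [0.2, 2.71], [-2.98, 2.98]. Speed limits (rad/s): [2.39, 2.39, 3.14, 3.14, 3.14, 3.14].

## Interface

Orientations are given as a unit quaternion [w, x, y, z].
In Python, from bench import read_state, eyes, robot gives the robot as it stands.
- The arm moves only by the tool servo_tool, never from a script. Its argument "moves" is a list of rows, each a list of 7 numbers: the shift along the tool's x, y, z each as a share of 150 mm, from -1 to 1, then the turn, a rotation vector about the tool's x, y, z each as a share of 30 degrees, from -1 to 1, then the opening, from 0 (shut) to 1 (fully open). A call has 1 to 5 rows; each row is the pose to reach, as a shift and turn from the pose commanded when the call began, along the tool's axes at that moment; what a row does not reach only later rows make up. A row lasts 1/8 s, in which the tool goes at most 62.5 mm and 10.7 degrees, less where a joint would pass 70% of its speed; a pose out of reach is approached as far as the arm can. A call with a number of a shift or a turn outside -1 to 1 is refused whole. A call with a gripper value outside its range is refused whole. The fingers move at their own pace and stop on an object; "grip_force" is the grip in N (left out, the last holds). Time passes only in rows, so rows that repeat a pose let the fingers close. It gives the time, the measured TCP pose, the force and the opening at its end, in the units of the state.
- read_state(): the state, without advancing time (a new reading comes with each control period).
- eyes.camera(name): name is "scene" or "top"; returns a dict with "color" (400x640x3 uint8, red, green, blue), "depth" (400x640 float32, m along the optical axis (not along the pixel's ray), 0 where there is no reading), "vfov" (degrees; the focal length in pixels is half the picture's height over the tangent of half this angle, whatever the lens; pixels are square), "cx", "cy" (the principal point, pixels), "camera_from_world" (4x4, takes a point from world to camera coordinates). Camera axes: x right, y up, looking along -z (the intrinsics and any distortion apply to the point x, -y, -z); pixel columns grow to the right and rows downward; lengths in m; the calibration is good to about 2 mm. A picture is of the moment at which its call begins.
- robot.hand_in(): hands the job in, once; it reports no verdict.
The state is a dict: "time_s": time; "joint_positions": joint angles; "qd": joint speeds; "joint_torque": joint torques, N m; "tcp_pos": TCP position; "eef_rot": TCP orientation; "ft_force": force on the tool from outside, world axes, zero at the start; "wrist_torque": the same for the moment, N m; "finger_gap": finger opening in m.
Only numpy, scipy, OpenCV 4.12 (cv2) and the standard library are available. Lean on these libraries where they do the work, as an engineer would, in place of code of your own. Each camera call takes 0.05 s, during which the arm holds its last target.

## Working session

There is one attempt and no reset: what is moved stays moved. The work goes in short steps, Python scripts to look and compute and a tool call to move; the robot and the scene stay as the last step left them, time stands still between calls to the robot, and variables do not carry over. Pictures are saved under pics/ and viewed, and the job is handed in when it is done.

Besides the shell and the picture viewer there is one more tool, called after "Call:" by a JSON object that holds its "name" and its "arguments". servo_tool: Moves the arm, as the interface text tells. Its arguments: {"type":"object","properties":{"moves":{"type":"array","items":{"type":"array","items":{"type":"number"}}},"grip_force":{"type":"number"}},"required":["moves"]}

```bash
ls; mkdir -p pics; python3 - <<'E'
from bench import read_state, eyes, robot
import cv2, numpy as np
s=read_state(); print(s)
print([a for a in dir(robot) if a[0]!='_'], robot.grip_point_offset)
for n in("scene","top"):
    c=eyes.camera(n); cv2.imwrite(f"pics/{n}0.png",c["color"][:,:,::-1]); np.save(f"pics/{n}0.npy",c["depth"])
    print(n,{k:v for k,v in c.items() if k not in("color","depth")})
E
```

```text
pics
{'time_s': 0.0, 'joint_positions': array([-1.41211007e+00,  3.59484986e-01,  1.51146043e+00, -8.25184157e-06,
        1.27249168e+00, -1.15109087e-01]), 'qd': array([-1.78523038e-04, -1.14668687e-03,  8.19315013e-04,  7.87297083e-05,
       -1.23174672e-03,  9.81466214e-04]), 'joint_torque': array([ 1.06962449e-03, -5.27621591e+01, -2.78620774e+01,  8.50131801e-05,
        1.30335137e-02, -1.87319728e-05]), 'tcp_pos': array([ 0.16210679, -0.5769671 ,  0.23045485]), 'eef_rot': array([-9.21913522e-04,  9.90643552e-01,  1.36471619e-01, -2.40338904e-05]), 'ft_force': array([-0.50518049,  0.70782171,  0.72387026]), 'wrist_torque': array([-0.03960301, -0.00624326, -0.01537277]), 'finger_gap': 0.08542029203232208}
['PlanningError', 'grip_point_offset', 'hand_in'] 0.0187
scene {'vfov': 42.17670179493431, 'cx': 322.75059203709526, 'cy': 196.13593534550924, 'camera_from_world': array([[-0.28212784,  0.95935492, -0.00648164,  0.16958935],
       [-0.81163937, -0.23507448,  0.5347724 ,  0.40396942],
       [ 0.51151286,  0.15613494,  0.84497128, -1.39921431],
       [ 0.        ,  0.        ,  0.        ,  1.        ]])}
top {'vfov': 50.35507472982337, 'cx': 317.80797738317193, 'cy': 202.29932070849634, 'camera_from_world': array([[ 0.02507404, -0.99941771,  0.02314179, -0.01544776],
       [ 0.99515299,  0.02715556,  0.09451505, -0.55960779],
       [-0.09508844,  0.02065975,  0.99525442, -0.86109893],
       [ 0.        ,  0.        ,  0.        ,  1.        ]])}
```

View pics/scene0.png

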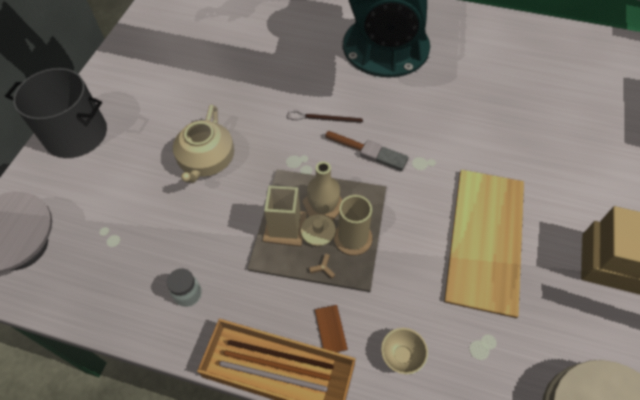

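View pics/top0.png

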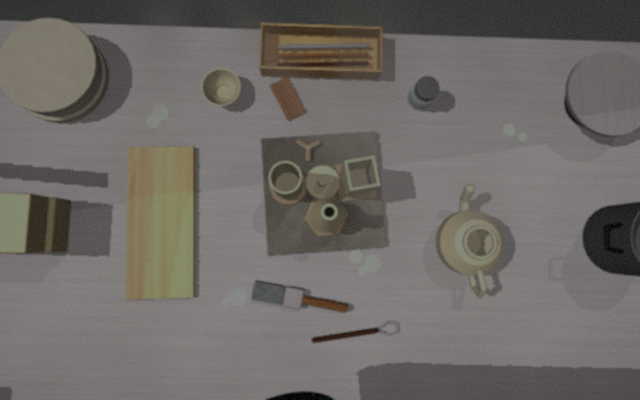

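The top view shows the board at left (px ~160,222), the slab at centre with beaker (286,178), square vase (360,174), bottle (326,213) and lid (323,182), and the teapot at right (477,242). Next I measure their positions.

```bash
cat > h.py <<'E'
import numpy as np, cv2
from bench import read_state, eyes, robot
def cloud(c):
    d=c["depth"]; f=200/np.tan(np.radians(c["vfov"])/2)
    v,u=np.mgrid[:400,:640]
    P=np.stack([(u-c["cx"])/f*d,-(v-c["cy"])/f*d,-d],-1)
    M=np.linalg.inv(c["camera_from_world"])
    W=P@M[:3,:3].T+M[:3,3]; W[d==0]=np.nan
    return W
def proj(c,p):
    f=200/np.tan(np.radians(c["vfov"])/2)
    q=c["camera_from_world"]@np.append(p,1); return np.array([c["cx"]+f*q[0]/-q[2], c["cy"]-f*q[1]/-q[2]])
def circ(p):
    A=np.c_[2*p,np.ones(len(p))]; s=np.linalg.lstsq(A,(p**2).sum(1),rcond=None)[0]
    return s[:2],np.sqrt(s[2]+s[:2]@s[:2])
E
python3 - <<'E'
from h import *
c=eyes.camera("top"); W=cloud(c)
np.save("pics/Wtop.npy",W)
for (u,v) in [(160,222),(375,235),(286,165),(286,180),(360,160),(360,174),(330,213),(323,182),(322,195),(460,242),(477,217),(250,200),(320,350)]:
    print((u,v),W[v,u].round(4))
s=eyes.camera("scene"); Ws=cloud(s); np.save("pics/Wsc.npy",Ws)
for (u,v) in [(485,240),(300,270),(322,165),(318,228),(232,200)]: print('s',(u,v),Ws[v,u].round(4))
cv2.imwrite("pics/crop.png",cv2.resize(c["color"][120:270,240:400,::-1],None,fx=4,fy=4,interpolation=cv2.INTER_CUBIC))
cv2.imwrite("pics/crops.png",cv2.resize(s["color"][150:300,240:400,::-1],None,fx=4,fy=4,interpolation=cv2.INTER_CUBIC))
E
```

```text
(160, 222) [0.5108 0.3287 0.011 ]
(375, 235) [ 0.4952 -0.1243  0.0079]
(286, 165) [0.6217 0.0633 0.1086]
(286, 180) [0.6051 0.067  0.0255]
(360, 160) [ 0.633  -0.0763  0.1217]
(360, 174) [ 0.6229 -0.0887  0.0216]
(330, 213) [ 0.5296 -0.0207  0.1475]
(323, 182) [ 0.599  -0.0097  0.0536]
(322, 195) [ 0.5752 -0.0091  0.0283]
(460, 242) [ 0.4841 -0.2755  0.0929]
(477, 217) [ 0.534  -0.3132  0.0825]
(250, 200) [ 0.5635  0.1442 -0.0012]
(320, 350) [ 0.2535 -0.0137 -0.0011]
s (485, 240) [0.5223 0.3263 0.0113]
s (300, 270) [ 0.6945 -0.0198  0.0143]
s (322, 165) [ 0.528  -0.022   0.1492]
s (318, 228) [ 0.6124 -0.0063  0.0515]
s (232, 200) [ 5.713e-01 -2.168e-01  5.000e-04]
```

```bash
python3 - <<'E'
from h import *
for n in("top","sc"):
    W=np.load(f"pics/W{n}.npy"); z=W[...,2]
    print(n)
    def sel(x0,x1,y0,y1,z0,z1):
        return W[(W[...,0]>x0)&(W[...,0]<x1)&(W[...,1]>y0)&(W[...,1]<y1)&(z>z0)&(z<z1)]
    slab=sel(.35,.8,-.2,.2,.008,.0155); print('slab',len(slab),np.percentile(slab,[1,50,99],axis=0).round(3).tolist())
    h=sel(.35,.8,-.2,.2,.1,.2); print(len(h),np.percentile(h,[0,50,100],axis=0).round(3).tolist())
    b=sel(.2,.9,.15,.6,.006,.018); print('board',len(b),cv2.minAreaRect(b[:,:2].astype(np.float32)),np.median(b[:,2]))
E
```

```text
top
slab 8605 [[0.362, -0.138, 0.008], [0.55, 0.003, 0.011], [0.717, 0.121, 0.015]]
1098 [[0.515, -0.113, 0.1], [0.589, -0.022, 0.123], [0.641, 0.094, 0.152]]
board 11275 ((0.6121474504470825, 0.4145870804786682), (0.4020007252693176, 0.5089883208274841), 80.66055297851562) 0.01146784658854949
sc
slab 6510 [[0.36, -0.138, 0.008], [0.65, 0.013, 0.012], [0.788, 0.187, 0.015]]
1693 [[0.517, -0.115, 0.1], [0.587, -0.015, 0.121], [0.645, 0.093, 0.152]]
board 10426 ((0.5251405239105225, 0.38672733306884766), (0.638831615447998, 0.42475637793540955), 1.3362709283828735) 0.011919675727941947
```

View pics/crop.png

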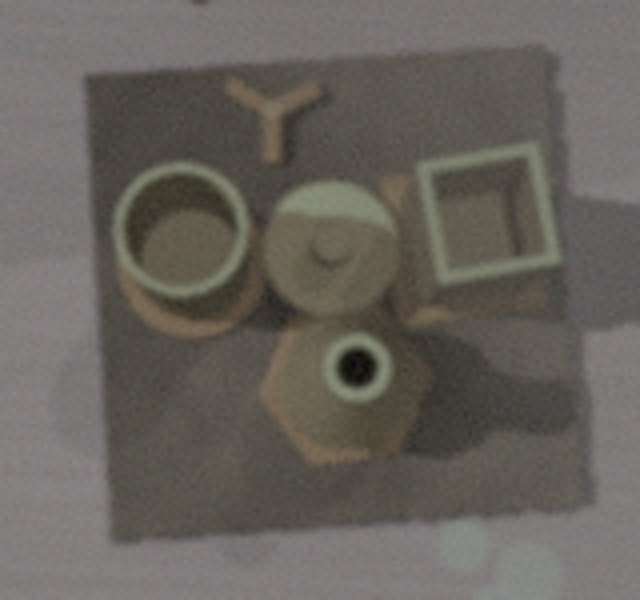

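View pics/crops.png

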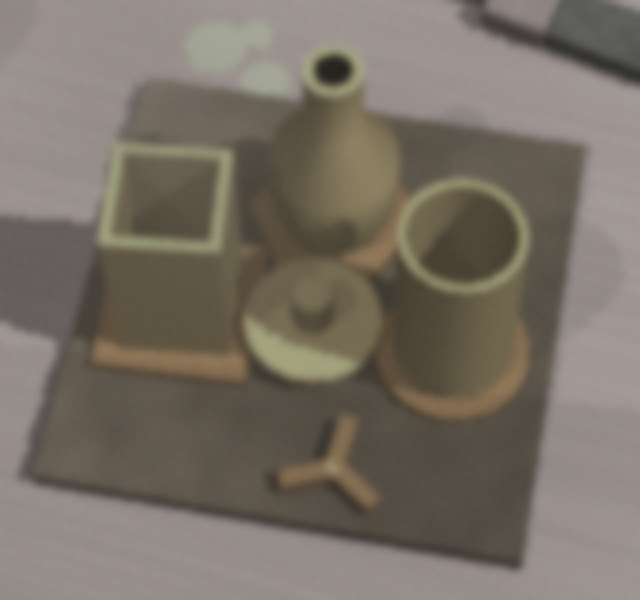

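The beaker is left, the square vase right and the bottle on the robot's side. The lid is in the middle of them, with its knob near crop px (330,250). For precision I will unproject the rims onto planes at their known heights.

```bash
cat >> h.py <<'E'
def rayz(c,uv,z):
    f=200/np.tan(np.radians(c["vfov"])/2); M=np.linalg.inv(c["camera_from_world"])
    uv=np.asarray(uv,float).reshape(-1,2)
    D=np.c_[(uv[:,0]-c["cx"])/f,-(uv[:,1]-c["cy"])/f,-np.ones(len(uv))]@M[:3,:3].T
    o=M[:3,3]; return (o+D*((z-o[2])/D[:,2])[:,None])[:,:2]
def rect(c,x0,x1,y0,y1,z,s=2000):
    # ortho picture at plane z; up = +x, left = +y ; s px per m
    H,Wd=int((x1-x0)*s),int((y1-y0)*s)
    i,j=np.mgrid[:H,:Wd]; P=np.stack([x1-i/s,y1-j/s,np.full(i.shape,z)],-1)
    f=200/np.tan(np.radians(c["vfov"])/2); T=c["camera_from_world"]
    q=P@T[:3,:3].T+T[:3,3]
    return cv2.remap(c["color"],(c["cx"]+f*q[...,0]/-q[...,2]).astype(np.float32),(c["cy"]-f*q[...,1]/-q[...,2]).astype(np.float32),cv2.INTER_CUBIC)
E
python3 - <<'E'
from h import *
C={n:eyes.camera(n) for n in("top","scene")}
import pickle; pickle.dump(C,open("pics/C0.pkl","wb"))
spec=[("beaker",.585,.085,.133),("vase",.61,-.085,.123),("bottle",.53,-.02,.148),("lidknob",.6,-.01,.055),("lidflange",.6,-.01,.029),("mouth",.49,-.28,.10)]
rows=[]
for n in C:
    ims=[]
    for nm,x,y,z in spec:
        im=rect(C[n],x-.05,x+.05,y-.05,y+.05,z,2600)[:,:,::-1].copy()
        for k in range(0,260,26): cv2.line(im,(k,0),(k,259),(0,0,255) if k==130 else (90,90,90),1); cv2.line(im,(0,k),(259,k),(0,0,255) if k==130 else (90,90,90),1)
        ims.append(im)
    cv2.imwrite(f"pics/r_{n}.png",np.vstack([np.hstack(ims[:3]),np.hstack(ims[3:])]))
E
```

```text
Traceback (most recent call last):
ValueError: all the input array dimensions except for the concatenation axis must match exactly, but along dimension 1, the array at index 0 has size 780 and the array at index 1 has size 779
```

```bash
sed -i 's/int((x1-x0)\*s),int((y1-y0)\*s)/round((x1-x0)*s),round((y1-y0)*s)/' h.py
cat > ov.py <<'E'
from h import *
import pickle
C=pickle.load(open("pics/C0.pkl","rb"))
spec=[("beaker",.585,.085,.133),("vase",.61,-.085,.123),("bottle",.53,-.02,.148),("lidknob",.6,-.01,.055),("lidflange",.6,-.01,.029),("mouth",.49,-.28,.10)]
for n in C:
    ims=[]
    for nm,x,y,z in spec:
        im=rect(C[n],x-.05,x+.05,y-.05,y+.05,z,2600)[:,:,::-1].copy()
        for k in range(0,260,26): cv2.line(im,(k,0),(k,259),(0,0,255) if k==130 else (90,90,90),1); cv2.line(im,(0,k),(259,k),(0,0,255) if k==130 else (90,90,90),1)
        ims.append(im)
    cv2.imwrite(f"pics/r_{n}.png",np.vstack([np.hstack(ims[:3]),np.hstack(ims[3:])]))
E
python3 ov.py
```

```text
(no output)
```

View pics/r_top.png

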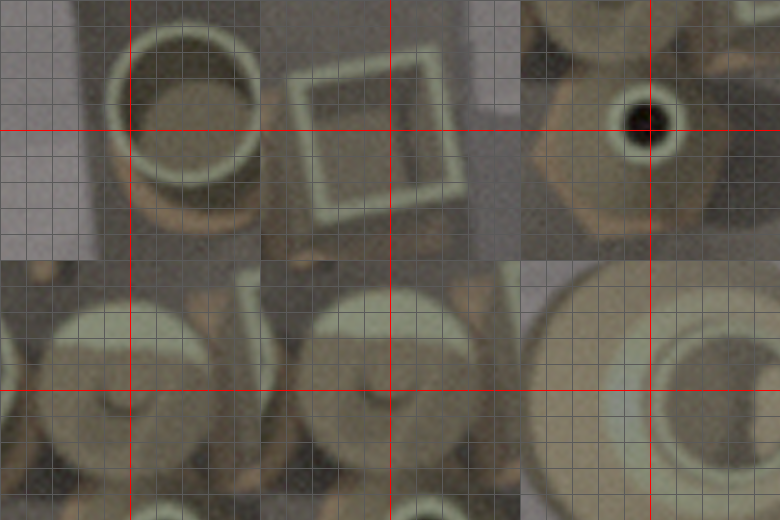

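View pics/r_scene.png

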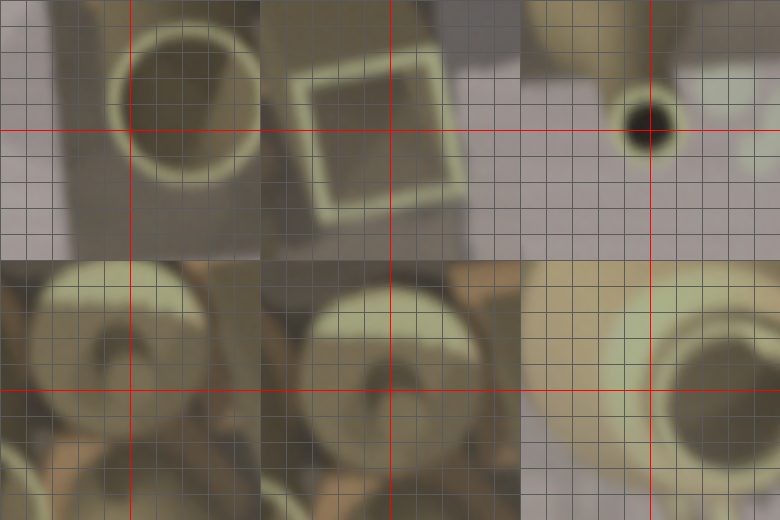

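Both cameras agree to about 1 mm. Readings from the rectified panels (2.6 px/mm):
- Beaker ≈ (.5946, .0631)
- Vase ≈ (.6083, -.080), yaw ≈ 11.9°
- Bottle ≈ (.5317, -.0187)
- Lid ≈ (.6035, -.010)

The board and the mouth are still to do.

```bash
cat > ov2.py <<'E'
from h import *
import pickle
C=pickle.load(open("pics/C0.pkl","rb"))
ims=[]
for n in C:
    im=rect(C[n],.45,.55,-.36,-.26,.10,3900)[:,:,::-1].copy()
    cv2.circle(im,(195,195),round(26*3.9),(0,0,255),1); cv2.circle(im,(195,195),round(32*3.9),(255,0,0),1); ims.append(im)
cv2.imwrite("pics/mouth.png",np.hstack(ims))
ims=[]
for n in C:
    im=rect(C[n],.32,.72,.2,.46,.012,1400)[:,:,::-1].copy(); ims.append(im)
cv2.imwrite("pics/board.png",np.hstack(ims))
E
python3 ov2.py
```

```text
(no output)
```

View pics/mouth.png

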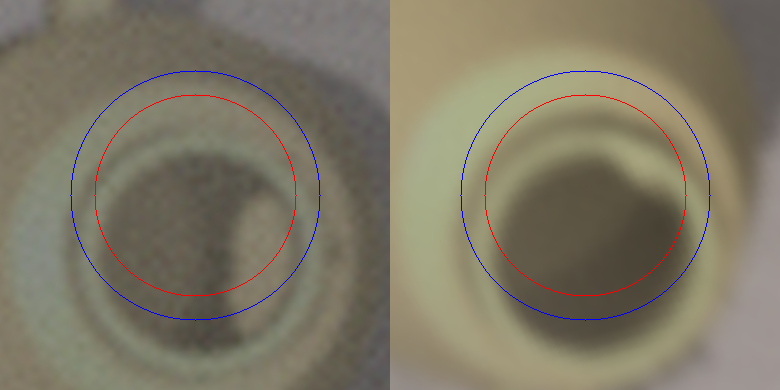

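View pics/board.png

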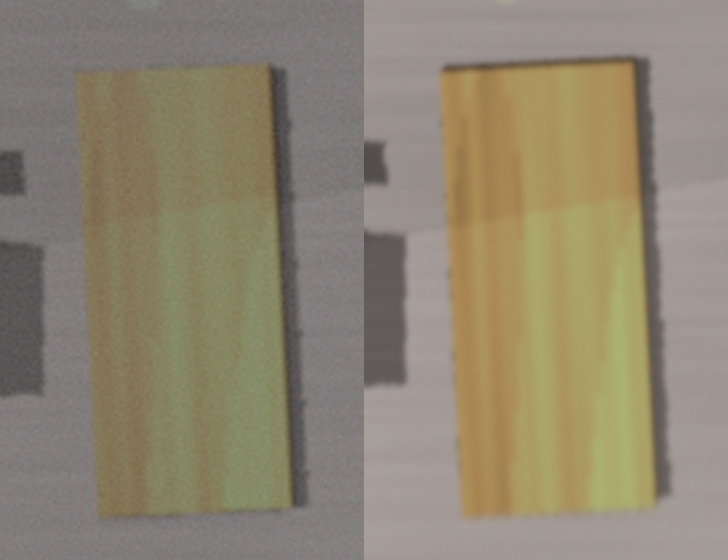

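Mouth ≈ (.486, -.311). Board centre ≈ (.513, .3286), long axis ≈ +x with about 2.8° yaw. Next I write a helper that converts targets into tool shares, then start moving.

```bash
cat > go.py <<'E'
import sys
from h import *
from scipy.spatial.transform import Rotation as R
def go(x,y,z,psi):
    s=read_state(); w,a,b,c=s["eef_rot"]; Rt=R.from_quat([a,b,c,w])
    d=Rt.inv().apply(np.array([x,y,z])-s["tcp_pos"])/.15
    p=np.radians(psi); T=R.from_matrix(np.array([[np.cos(p),np.sin(p),0],[np.sin(p),-np.cos(p),0],[0,0,-1]]).T.copy().T)
    r=np.degrees((Rt.inv()*T).as_rotvec())/30
    print("t",round(s["time_s"],2),"tcp",s["tcp_pos"].round(4),"q",s["joint_positions"].round(2),"F",s["ft_force"].round(1),"gap",round(float(s["finger_gap"]),4))
    print("shares",d.round(3),"turn",r.round(3))
if __name__=="__main__": go(*map(float,sys.argv[1:]))
E
python3 go.py .5317 -.0187 .23 90
```

```text
t 0.3 tcp [ 0.1622 -0.5774  0.2309] q [-1.41  0.36  1.51  0.    1.27 -0.12] F [ 0.4 -0.4  0.4] gap 0.0854
shares [ 3.379 -2.92   0.009] turn [-1.000e-03 -1.000e-03 -2.477e+00]
```

Call:
{"name": "servo_tool", "arguments": {"moves": [[0.2,-0.17,0,0,0,-0.2,1],[0.4,-0.35,0,0,0,-0.4,1],[0.6,-0.52,0,0,0,-0.6,1],[0.8,-0.7,0,0,0,-0.8,1],[1,-0.87,0,0,0,-1,1]]}}

```text
time_s: 0.92
tcp_pos: [0.2719, -0.4103, 0.2313]
eef_rot: [0.0, 0.921, 0.39, 0.0]
ft_force: [-0.5, -0.1, 0.7]
finger_gap: 0.0854
```

```bash
python3 go.py .5317 -.0187 .23 90
```

```text
t 0.93 tcp [ 0.2719 -0.4103  0.2313] q [-1.13  0.2   1.74  0.    1.2  -0.36] F [-0.5 -0.1  0.7] gap 0.0854
shares [ 3.08  -0.574  0.009] turn [ 0.    -0.    -1.471]
```

Call:
{"name": "servo_tool", "arguments": {"moves": [[0.2,-0.04,0,0,0,-0.2,1],[0.4,-0.08,0,0,0,-0.4,1],[0.6,-0.11,0,0,0,-0.6,1],[0.8,-0.15,0,0,0,-0.8,1],[1,-0.19,0,0,0,-1,1]]}}

```text
time_s: 1.55
tcp_pos: [0.3562, -0.2833, 0.2314]
eef_rot: [0.0, 0.789, 0.615, 0.0]
ft_force: [0.6, -0.2, 0.0]
finger_gap: 0.0851
```

Call:
{"name": "servo_tool", "arguments": {"moves": [[0.2,0,0,0,0,-0.1,1],[0.4,0,0,0,0,-0.2,0.9],[0.6,0,0,0,0,-0.3,0.8],[0.8,0,0,0,0,-0.4,0.8],[1,0,0,0,0,-0.47,0.8]]}}

```text
time_s: 2.17
tcp_pos: [0.393, -0.1379, 0.2314]
eef_rot: [0.0, 0.708, 0.706, 0.0]
ft_force: [0.4, -1.0, 0.5]
finger_gap: 0.0681
```

```bash
python3 go.py .5317 -.0187 .23 90
```

```text
t 2.17 tcp [ 0.393  -0.1379  0.2314] q [-0.5   0.09  1.88  0.    1.17 -0.5 ] F [ 0.4 -1.   0.5] gap 0.0681
shares [0.797 0.923 0.01 ] turn [ 0.001  0.    -0.005]
```

Call:
{"name": "servo_tool", "arguments": {"moves": [[0.2,0.25,0,0,0,0,0.65],[0.4,0.5,0,0,0,0,0.65],[0.6,0.7,0,0,0,0,0.65],[0.8,0.923,0,0,0,0,0.65],[0.797,0.923,0.01,0,0,0,0.65]]}}

```text
time_s: 2.8
tcp_pos: [0.534, -0.0181, 0.2299]
eef_rot: [0.0, 0.707, 0.707, 0.001]
ft_force: [-0.8, -1.0, -0.3]
finger_gap: 0.0554
```

Call:
{"name": "servo_tool", "arguments": {"moves": [[0,0,0.2,0,0,0,0.65],[0,0,0.4,0,0,0,0.65],[0,0,0.6,0,0,0,0.65],[0,0,0.75,0,0,0,0.65],[0,0,0.8,0,0,0,0.65]]}}

```text
time_s: 3.42
tcp_pos: [0.5298, -0.0203, 0.1086]
eef_rot: [-0.001, 0.709, 0.706, -0.001]
ft_force: [-1.0, 0.2, 0.9]
finger_gap: 0.0552
```

```bash
python3 go.py .5317 -.0187 .110 90; python3 - <<'E'
from h import *
c=eyes.camera("scene"); cv2.imwrite("pics/a1.png",cv2.resize(c["color"][60:300,200:440,::-1],None,fx=2.4,fy=2.4))
E
```

```text
t 3.42 tcp [ 0.5298 -0.0203  0.1086] q [-0.17  0.41  1.79 -0.    0.94 -0.16] F [-1.   0.2  0.9] gap 0.0552
shares [ 0.01   0.012 -0.01 ] turn [-0.006 -0.001 -0.008]
```

View pics/a1.png

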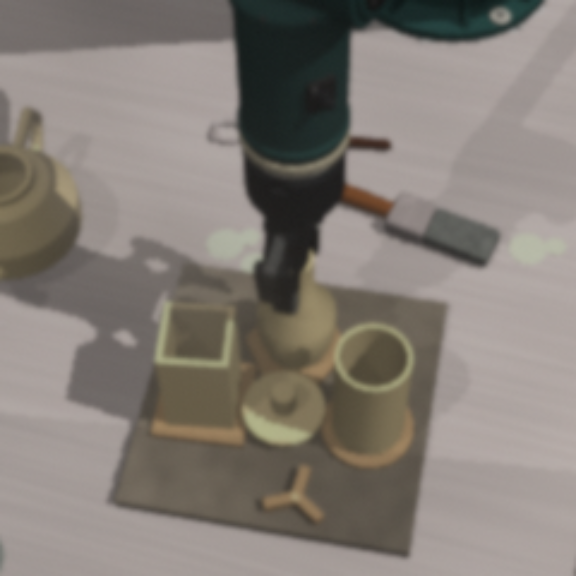

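The fingers straddle the neck (crop px ~285,290). I close here.

Call:
{"name": "servo_tool", "arguments": {"moves": [[0.01,0.01,0,0,0,0,0.5],[0.01,0.01,0,0,0,0,0.3],[0.01,0.01,0,0,0,0,0.15],[0.01,0.01,0,0,0,0,0.15],[0.01,0.01,0,0,0,0,0.15]], "grip_force": 50}}

```text
time_s: 4.1
tcp_pos: [0.5339, -0.0184, 0.1109]
eef_rot: [0.001, 0.708, 0.706, 0.001]
ft_force: [-1.8, -0.3, 5.4]
finger_gap: 0.0292
```

```bash
python3 go.py .5317 -.0187 .26 90
```

```text
t 4.1 tcp [ 0.5339 -0.0184  0.1109] q [-0.16  0.41  1.79 -0.    0.95 -0.16] F [-1.8 -0.3  5.4] gap 0.0292
shares [-0.002 -0.013 -0.994] turn [ 0.003  0.001 -0.007]
```

Call:
{"name": "servo_tool", "arguments": {"moves": [[0,0,-0.08,0,0,0,0.15],[0,0,-0.25,0,0,0,0.15],[0,0,-0.5,0,0,0,0.15],[0,0,-0.8,0,0,0,0.15],[0,0,-1,0,0,0,0.15]]}}

```text
time_s: 4.72
tcp_pos: [0.5336, -0.0183, 0.2624]
eef_rot: [0.001, 0.708, 0.706, 0.001]
ft_force: [0.8, -0.7, -3.9]
finger_gap: 0.0292
```

Call:
{"name": "servo_tool", "arguments": {"moves": [[0.1,-0.05,0,0,0,0,0.15],[0.3,-0.15,0,0,0,0,0.15],[0.55,-0.2,0,0,0,0,0.15],[0.78,-0.25,0,0,0,0,0.15],[1,-0.3,0,0,0,0,0.15]]}}

```text
time_s: 5.35
tcp_pos: [0.4861, 0.1336, 0.2578]
eef_rot: [-0.001, 0.708, 0.706, -0.001]
ft_force: [0.6, -0.1, -3.2]
finger_gap: 0.0288
```

```bash
python3 go.py .405 .323 .26 90
```

```text
t 5.35 tcp [0.4861 0.1336 0.2578] q [0.13 0.2  1.67 0.   1.27 0.13] F [ 0.6 -0.1 -3.2] gap 0.0288
shares [ 1.261 -0.545 -0.012] turn [-0.007 -0.    -0.006]
```

Call:
{"name": "servo_tool", "arguments": {"moves": [[0.2,-0.08,0,0,0,0,0.15],[0.4,-0.16,0,0,0,0,0.15],[0.6,-0.24,0,0,0,0,0.15],[0.8,-0.32,0,0,0,0,0.15],[0.96,-0.4,0,0,0,0,0.15]]}}

```text
time_s: 5.98
tcp_pos: [0.4264, 0.2771, 0.2578]
eef_rot: [-0.001, 0.708, 0.706, -0.002]
ft_force: [-0.4, -0.1, -3.2]
finger_gap: 0.0288
```

Call:
{"name": "servo_tool", "arguments": {"moves": [[0.1,-0.05,0,0,0,0,0.15],[0.2,-0.1,0,0,0,0,0.15],[0.3,-0.14,0,0,0,0,0.15],[0.3,-0.145,0.1,0,0,0,0.15],[0.3,-0.145,0.25,0,0,0,0.15]]}}

```text
time_s: 6.6
tcp_pos: [0.4082, 0.321, 0.2217]
eef_rot: [0.0, 0.708, 0.706, 0.001]
ft_force: [0.1, -0.8, -3.5]
finger_gap: 0.0288
```

```bash
python3 go.py .405 .323 .104 90; python3 - <<'E'
from h import *
c=eyes.camera("scene"); cv2.imwrite("pics/a2.png",c["color"][:,:,::-1])
E
python3 go.py .405 .323 .104 90
```

```text
t 6.6 tcp [0.4082 0.321  0.2217] q [ 0.53  0.25  1.7  -0.    1.19  0.54] F [ 0.1 -0.8 -3.5] gap 0.0288
shares [ 0.013 -0.022  0.784] turn [ 0.002 -0.    -0.007]
t 6.65 tcp [0.4062 0.3197 0.2183] q [ 0.53  0.26  1.7  -0.    1.19  0.54] F [-0.7 -0.5 -5. ] gap 0.0294
shares [ 0.024 -0.005  0.762] turn [-0.007  0.005 -0.007]
```

View pics/a2.png

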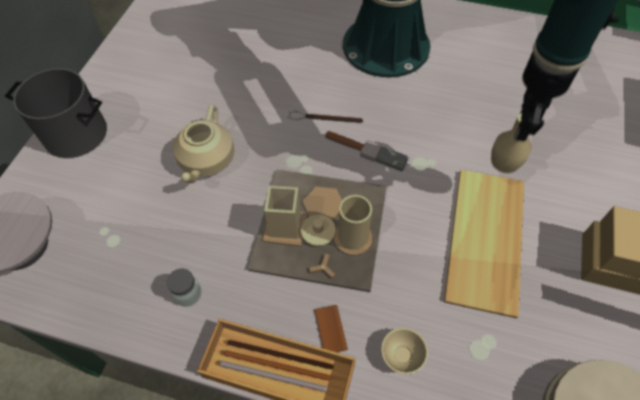

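The bottle hangs upright above the near end of the board (px 512,150). I lower it slowly.

Call:
{"name": "servo_tool", "arguments": {"moves": [[0.01,0,0.2,0,0,0,0.15],[0.02,-0.01,0.4,0,0,0,0.15],[0.02,-0.01,0.58,0,0,0,0.15],[0.02,-0.01,0.68,0,0,0,0.15],[0.02,-0.01,0.73,0,0,0,0.15]]}}

```text
time_s: 7.28
tcp_pos: [0.4062, 0.3237, 0.1121]
eef_rot: [-0.0, 0.709, 0.706, -0.001]
ft_force: [-0.4, -0.9, -2.7]
finger_gap: 0.0286
```

Call:
{"name": "servo_tool", "arguments": {"moves": [[0,0,0.01,0,0,0,0.15],[0,0,0.02,0,0,0,0.15],[0,0,0.03,0,0,0,0.15],[0,0,0.04,0,0,0,0.15],[0,0,0.045,0,0,0,0.15]]}}

```text
time_s: 7.9
tcp_pos: [0.4063, 0.3242, 0.1062]
eef_rot: [-0.0, 0.708, 0.706, 0.0]
ft_force: [-0.9, -0.6, -3.5]
finger_gap: 0.029
```

```bash
cat > st.py <<'E'
from h import *
Z=[];F=[]
for i in range(6):
    s=read_state(); Z.append(s["tcp_pos"]);F.append(s["ft_force"]); eyes.camera("top")
print("tcp",np.mean(Z,0).round(4),"sd",np.std(Z,0).round(4),"F",np.mean(F,0).round(2),s["time_s"])
E
python3 st.py
```

```text
tcp [0.4062 0.3242 0.1061] sd [0. 0. 0.] F [-0.54  0.19 -2.89] 8.15
```

Call:
{"name": "servo_tool", "arguments": {"moves": [[0,0,0.005,0,0,0,0.15],[0,0,0.01,0,0,0,0.15],[0,0,0.015,0,0,0,0.15]]}}

```text
time_s: 8.57
tcp_pos: [0.4063, 0.3244, 0.1049]
eef_rot: [-0.0, 0.708, 0.706, 0.0]
ft_force: [-5.0, -1.3, 15.0]
finger_gap: 0.0288
```

```bash
python3 st.py
```

```text
tcp [0.4063 0.3244 0.1049] sd [0. 0. 0.] F [-3.23 -0.79  9.91] 8.825
```

Contact made. I release and retreat.

Call:
{"name": "servo_tool", "arguments": {"moves": [[0,0,-0.003,0,0,0,0.4],[0,0,-0.003,0,0,0,0.5],[0,0,-0.003,0,0,0,0.65],[0,0,-0.003,0,0,0,0.65],[0,0,-0.003,0,0,0,0.65]]}}

```text
time_s: 9.5
tcp_pos: [0.4062, 0.3241, 0.1042]
eef_rot: [-0.0, 0.708, 0.706, -0.0]
ft_force: [0.5, 0.5, -0.3]
finger_gap: 0.0556
```

Call:
{"name": "servo_tool", "arguments": {"moves": [[0,0,-0.1,0,0,0,0.65],[0,0,-0.3,0,0,0,0.7],[0,0,-0.5,0,0,0,0.8],[0,0,-0.7,0,0,0,1],[0,0,-0.8,0,0,0,1]]}}

```text
time_s: 10.12
tcp_pos: [0.4071, 0.3247, 0.2269]
eef_rot: [0.0, 0.708, 0.706, 0.002]
ft_force: [-0.2, 0.1, -1.3]
finger_gap: 0.085
```

```bash
python3 go.py .5946 .0631 .23 90
```

```text
t 10.12 tcp [0.4071 0.3247 0.2269] q [0.54 0.25 1.69 0.   1.2  0.54] F [-0.2  0.1 -1.3] gap 0.085
shares [-1.739  1.257 -0.02 ] turn [ 0.006 -0.004 -0.007]
```

Call:
{"name": "servo_tool", "arguments": {"moves": [[-0.2,0.15,0,0,0,0,1],[-0.4,0.29,0,0,0,0,1],[-0.6,0.43,0,0,0,0,1],[-0.8,0.57,0,0,0,0,1],[-1,0.72,0,0,0,0,1]]}}

```text
time_s: 10.75
tcp_pos: [0.5139, 0.1727, 0.2242]
eef_rot: [-0.0, 0.708, 0.706, -0.0]
ft_force: [0.3, 0.2, -0.2]
finger_gap: 0.0856
```

Call:
{"name": "servo_tool", "arguments": {"moves": [[-0.2,0.15,0,0,0,0,1],[-0.4,0.3,0,0,0,0,1],[-0.6,0.45,0,0,0,0,1],[-0.739,0.537,0,0,0,0,1],[-0.739,0.537,0,0,0,0,1]]}}

```text
time_s: 11.38
tcp_pos: [0.5943, 0.0614, 0.224]
eef_rot: [-0.0, 0.709, 0.705, -0.0]
ft_force: [-1.7, 0.7, -0.1]
finger_gap: 0.0856
```

```bash
python3 st.py; python3 go.py .5946 .0631 .078 90
```

```text
tcp [0.5932 0.063  0.2241] sd [0.0005 0.0008 0.0001] F [-0.08  0.44 -0.04] 11.625
t 11.68 tcp [0.5931 0.0636 0.2243] q [-0.01  0.36  1.53  0.    1.26 -0.01] F [-0.1  0.5 -0.8] gap 0.0853
shares [-0.004  0.01   0.975] turn [-0.001 -0.001 -0.005]
```

Call:
{"name": "servo_tool", "arguments": {"moves": [[0,0.01,0.2,0,0,0,1],[0,0.01,0.4,0,0,0,1],[0,0.01,0.5,0,0,0,1],[0,0.01,0.58,0,0,0,1],[0,0.01,0.6,0,0,0,1]]}}

```text
time_s: 12.3
tcp_pos: [0.5952, 0.0628, 0.134]
eef_rot: [-0.0, 0.708, 0.706, -0.0]
ft_force: [0.2, 0.2, 1.6]
finger_gap: 0.0856
```

```bash
python3 go.py .5946 .0631 .078 90; python3 - <<'E'
from h import *
a=[eyes.camera(n)["color"] for n in("top","scene")]
cv2.imwrite("pics/a3.png",np.hstack([cv2.resize(a[0][100:260,220:380,::-1],(400,400)),cv2.resize(a[1][120:280,260:420,::-1],(400,400))]))
E
```

```text
t 12.3 tcp [0.5952 0.0628 0.134 ] q [-0.01  0.46  1.62  0.    1.07 -0.01] F [0.2 0.2 1.6] gap 0.0856
shares [ 0.002 -0.004  0.373] turn [-0.001 -0.    -0.007]
```

View pics/a3.png

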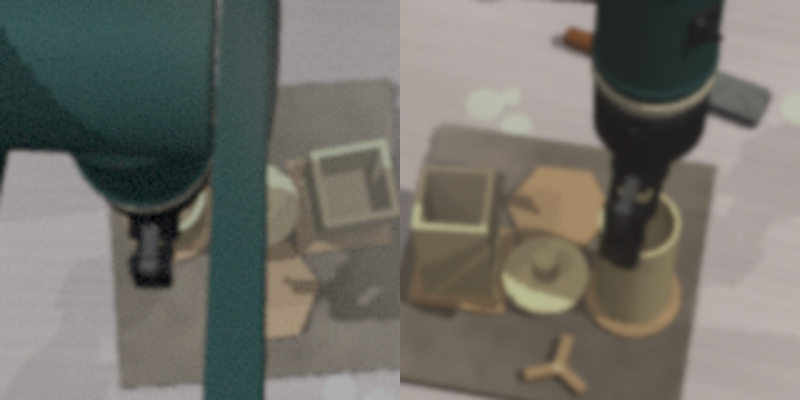

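The fingers sit around the beaker rim (right panel, ~625,235). I go down and grip.

Call:
{"name": "servo_tool", "arguments": {"moves": [[0,0,0.08,0,0,0,1],[0,0,0.16,0,0,0,1],[0,0,0.24,0,0,0,1],[0,0,0.32,0,0,0,1],[0,0,0.373,0,0,0,1]]}}

```text
time_s: 13.02
tcp_pos: [0.5949, 0.0626, 0.0772]
eef_rot: [-0.0, 0.708, 0.706, -0.0]
ft_force: [0.1, -0.6, 0.7]
finger_gap: 0.0855
```

Call:
{"name": "servo_tool", "arguments": {"moves": [[0,0,0,0,0,0,0.85],[0,0,0,0,0,0,0.75],[0,0,0,0,0,0,0.6],[0,0,0,0,0,0,0.55],[0,0,0,0,0,0,0.55]], "grip_force": 50}}

```text
time_s: 13.65
tcp_pos: [0.5958, 0.0626, 0.0791]
eef_rot: [0.0, 0.708, 0.706, 0.0]
ft_force: [-0.3, 0.9, 6.5]
finger_gap: 0.0602
```

```bash
python3 st.py; python3 go.py .513 .3286 .24 90
```

```text
tcp [0.5958 0.0626 0.0791] sd [0. 0. 0.] F [-0.95 -0.28  6.02] 13.9
t 13.95 tcp [0.5958 0.0625 0.0791] q [-0.01  0.53  1.66  0.    0.95 -0.01] F [ 0.1 -1.3  5.5] gap 0.0603
shares [ 1.772 -0.557 -1.073] turn [ 0.002 -0.    -0.007]
```

Call:
{"name": "servo_tool", "arguments": {"moves": [[0,0,-0.08,0,0,0,0.55],[0,0,-0.25,0,0,0,0.55],[0,0,-0.45,0,0,0,0.55],[0,0,-0.65,0,0,0,0.55],[0,0,-0.8,0,0,0,0.55]]}}

```text
time_s: 14.58
tcp_pos: [0.5954, 0.0627, 0.2]
eef_rot: [0.0, 0.708, 0.706, 0.0]
ft_force: [-0.1, 0.6, -2.7]
finger_gap: 0.0602
```

Call:
{"name": "servo_tool", "arguments": {"moves": [[0.1,-0.03,0,0,0,0,0.55],[0.3,-0.1,0,0,0,0,0.55],[0.5,-0.16,0,0,0,0,0.55],[0.7,-0.22,0,0,0,0,0.55],[0.9,-0.28,0,0,0,0,0.55]]}}

```text
time_s: 15.2
tcp_pos: [0.5518, 0.1995, 0.1968]
eef_rot: [-0.001, 0.708, 0.706, -0.001]
ft_force: [0.2, 0.4, -2.8]
finger_gap: 0.0602
```

Call:
{"name": "servo_tool", "arguments": {"moves": [[0.2,-0.07,0,0,0,0,0.55],[0.4,-0.13,0,0,0,0,0.55],[0.6,-0.19,0,0,0,0,0.55],[0.78,-0.25,0,0,0,0,0.55],[0.87,-0.277,0,0,0,0,0.55]]}}

```text
time_s: 15.82
tcp_pos: [0.5106, 0.3299, 0.1969]
eef_rot: [-0.001, 0.708, 0.706, -0.001]
ft_force: [0.3, -0.9, -2.4]
finger_gap: 0.0606
```

```bash
python3 st.py; python3 go.py .513 .3286 .074 90
```

```text
tcp [0.5116 0.3291 0.1975] sd [0.0008 0.0012 0.0004] F [ 0.36  0.32 -2.79] 16.075
t 16.12 tcp [0.5129 0.3275 0.1981] q [ 0.45  0.4   1.53 -0.    1.21  0.46] F [-0.5 -0.4 -3.2] gap 0.0604
shares [0.008 0.001 0.827] turn [-0.001  0.001 -0.009]
```

Call:
{"name": "servo_tool", "arguments": {"moves": [[0,0,0.2,0,0,0,0.55],[0,0,0.4,0,0,0,0.55],[0,0,0.6,0,0,0,0.55],[0,0,0.72,0,0,0,0.55],[0,0,0.78,0,0,0,0.55]]}}

```text
time_s: 16.75
tcp_pos: [0.5128, 0.3277, 0.0805]
eef_rot: [-0.0, 0.709, 0.705, -0.0]
ft_force: [-0.1, 0.9, -3.0]
finger_gap: 0.06
```

Call:
{"name": "servo_tool", "arguments": {"moves": [[0,0,0.007,0,0,0,0.55],[0,0,0.014,0,0,0,0.55],[0,0,0.021,0,0,0,0.55],[0,0,0.025,0,0,0,0.55],[0,0,0.03,0,0,0,0.55]]}}

```text
time_s: 17.38
tcp_pos: [0.5129, 0.3285, 0.0771]
eef_rot: [0.0, 0.708, 0.706, 0.0]
ft_force: [0.3, 0.4, -2.8]
finger_gap: 0.0604
```

```bash
python3 st.py
```

```text
tcp [0.5128 0.3285 0.0769] sd [0.     0.     0.0001] F [ 0.04  0.24 -2.36] 17.625
```

Call:
{"name": "servo_tool", "arguments": {"moves": [[0,0,0.006,0,0,0,0.55],[0,0,0.011,0,0,0,0.55],[0,0,0.016,0,0,0,0.55],[0,0,0.021,0,0,0,0.55]]}}

```text
time_s: 18.18
tcp_pos: [0.5128, 0.3284, 0.0736]
eef_rot: [-0.0, 0.708, 0.706, 0.0]
ft_force: [0.1, 0.6, -3.0]
finger_gap: 0.0603
```

```bash
python3 st.py
```

```text
tcp [0.5127 0.3284 0.0736] sd [0.     0.     0.0001] F [ 0.22  0.26 -2.8 ] 18.425
```

Call:
{"name": "servo_tool", "arguments": {"moves": [[0,0,0.004,0,0,0,0.55],[0,0,0.008,0,0,0,0.55],[0,0,0.008,0,0,0,0.55]]}}

```text
time_s: 18.85
tcp_pos: [0.5129, 0.3286, 0.0731]
eef_rot: [-0.0, 0.708, 0.706, 0.0]
ft_force: [-1.1, -0.2, 4.4]
finger_gap: 0.06
```

Call:
{"name": "servo_tool", "arguments": {"moves": [[0,0,0,0,0,0,0.75],[0,0,0,0,0,0,0.8],[0,0,0,0,0,0,0.9],[0,0,0,0,0,0,0.95],[0,0,0,0,0,0,0.95]]}}

```text
time_s: 19.48
tcp_pos: [0.5128, 0.3284, 0.0725]
eef_rot: [-0.0, 0.708, 0.706, 0.0]
ft_force: [1.0, 0.9, -0.1]
finger_gap: 0.0812
```

Call:
{"name": "servo_tool", "arguments": {"moves": [[0,0,-0.08,0,0,0,0.95],[0,0,-0.2,0,0,0,0.95],[0,0,-0.5,0,0,0,0.95],[0,0,-0.8,0,0,0,1],[0,0,-1,0,0,0,1]]}}

```text
time_s: 20.1
tcp_pos: [0.5137, 0.3289, 0.2267]
eef_rot: [0.001, 0.708, 0.706, 0.002]
ft_force: [-0.6, 0.4, 0.4]
finger_gap: 0.0854
```

```bash
python3 go.py .6083 -.080 .22 101.9
```

```text
t 20.1 tcp [0.5137 0.3289 0.2267] q [0.46 0.37 1.5  0.   1.26 0.46] F [-0.6  0.4  0.4] gap 0.0854
shares [-2.724  0.64   0.041] turn [ 0.008 -0.003 -0.404]
```

Call:
{"name": "servo_tool", "arguments": {"moves": [[-0.2,0.05,0,0,0,0,1],[-0.4,0.1,0,0,0,0,1],[-0.6,0.15,0,0,0,0,1],[-0.8,0.19,0,0,0,0,1],[-1,0.24,0,0,0,0,1]]}}

```text
time_s: 20.72
tcp_pos: [0.5486, 0.1774, 0.2242]
eef_rot: [0.0, 0.708, 0.706, 0.001]
ft_force: [0.5, -0.2, -0.3]
finger_gap: 0.0855
```

Call:
{"name": "servo_tool", "arguments": {"moves": [[-0.2,0.05,0,0,0,0,1],[-0.4,0.1,0,0,0,0,1],[-0.6,0.15,0,0,0,0,1],[-0.8,0.19,0,0,0,0,1],[-1,0.24,0,0,0,0,1]]}}

```text
time_s: 21.35
tcp_pos: [0.584, 0.0272, 0.2242]
eef_rot: [0.001, 0.708, 0.706, 0.001]
ft_force: [0.4, 0.3, -0.0]
finger_gap: 0.0854
```

Call:
{"name": "servo_tool", "arguments": {"moves": [[-0.2,0.05,0,0,0,-0.1,1],[-0.4,0.1,0,0,0,-0.2,1],[-0.6,0.15,0,0,0,-0.3,1],[-0.724,0.16,0,0,0,-0.4,1],[-0.724,0.16,0,0,0,-0.4,1]]}}

```text
time_s: 21.98
tcp_pos: [0.6076, -0.0817, 0.2238]
eef_rot: [0.001, 0.632, 0.775, 0.0]
ft_force: [-0.1, -0.5, 0.8]
finger_gap: 0.0854
```

```bash
python3 st.py; python3 go.py .6083 -.080 .14 101.9
```

```text
tcp [ 0.6072 -0.0802  0.2233] sd [0.0002 0.0008 0.0003] F [-0.17 -0.38 -0.17] 22.225
t 22.27 tcp [ 0.6071 -0.0796  0.2227] q [-0.24  0.38  1.49  0.    1.26 -0.45] F [-0.   0.1 -1. ] gap 0.0857
shares [-0.004  0.007  0.552] turn [ 0.    -0.    -0.003]
```

Call:
{"name": "servo_tool", "arguments": {"moves": [[0,0.008,0.2,0,0,0,1],[0,0.008,0.4,0,0,0,1],[0,0.008,0.55,0,0,0,1],[0,0.008,0.6,0,0,0,1],[0,0.008,0.65,0,0,0,1]]}}

```text
time_s: 22.9
tcp_pos: [0.6089, -0.08, 0.1252]
eef_rot: [0.0, 0.631, 0.776, 0.0]
ft_force: [-0.1, -0.2, -0.1]
finger_gap: 0.0856
```

```bash
python3 go.py .6083 -.080 .07 101.9; python3 - <<'E'
from h import *
a=[eyes.camera(n)["color"] for n in("top","scene")]
cv2.imwrite("pics/a4.png",np.hstack([cv2.resize(a[0][100:260,260:420,::-1],(400,400)),cv2.resize(a[1][120:280,220:380,::-1],(400,400))]))
E
```

```text
t 22.9 tcp [ 0.6089 -0.08    0.1252] q [-0.24  0.49  1.59  0.    1.06 -0.45] F [-0.1 -0.2 -0.1] gap 0.0856
shares [ 0.001 -0.004  0.368] turn [ 0.001  0.    -0.003]
```

View pics/a4.png

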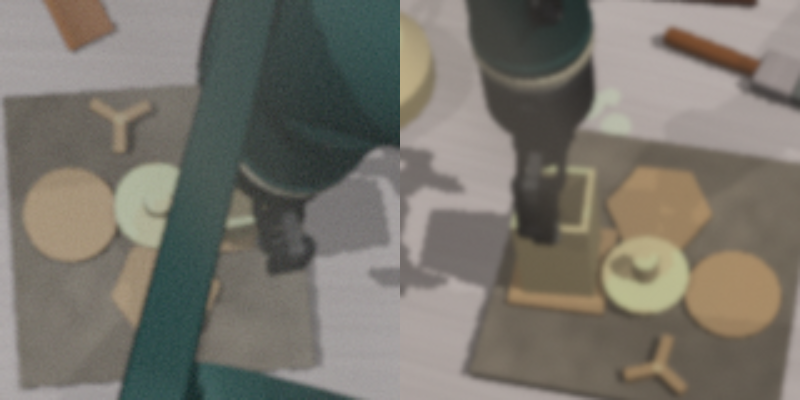

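The fingers are just outside the vase's near and far faces (right panel ~540,235). Down and grip.

Call:
{"name": "servo_tool", "arguments": {"moves": [[0,0,0.08,0,0,0,1],[0,0,0.16,0,0,0,1],[0,0,0.24,0,0,0,1],[0,0,0.32,0,0,0,1],[0,0,0.368,0,0,0,1]]}}

```text
time_s: 23.62
tcp_pos: [0.6079, -0.0802, 0.0686]
eef_rot: [-0.001, 0.631, 0.776, -0.0]
ft_force: [0.2, 0.9, 0.9]
finger_gap: 0.0852
```

Call:
{"name": "servo_tool", "arguments": {"moves": [[0,0,0,0,0,0,0.85],[0,0,0,0,0,0,0.7],[0,0,0,0,0,0,0.55],[0,0,0,0,0,0,0.5],[0,0,0,0,0,0,0.5]], "grip_force": 50}}

```text
time_s: 24.25
tcp_pos: [0.6089, -0.0804, 0.0703]
eef_rot: [0.0, 0.631, 0.776, 0.0]
ft_force: [0.4, 0.4, 3.4]
finger_gap: 0.0571
```

```bash
python3 st.py; python3 go.py .621 .334 .2 90
```

```text
tcp [ 0.6089 -0.0804  0.0703] sd [0. 0. 0.] F [0.38 0.47 4.37] 24.5
t 24.55 tcp [ 0.6089 -0.0804  0.0703] q [-0.24  0.55  1.64  0.    0.95 -0.45] F [0.9 0.6 6.1] gap 0.0575
shares [ 2.688  0.644 -0.865] turn [0.002 0.    0.393]
```

Call:
{"name": "servo_tool", "arguments": {"moves": [[0,0,-0.08,0,0,0,0.5],[0,0,-0.25,0,0,0,0.5],[0,0,-0.45,0,0,0,0.5],[0,0,-0.65,0,0,0,0.5],[0,0,-0.8,0,0,0,0.5]]}}

```text
time_s: 25.18
tcp_pos: [0.608, -0.0802, 0.191]
eef_rot: [-0.0, 0.631, 0.776, -0.0]
ft_force: [-0.0, -0.3, -2.1]
finger_gap: 0.0579
```

Call:
{"name": "servo_tool", "arguments": {"moves": [[0.1,0.03,0,0,0,0.05,0.5],[0.3,0.08,0,0,0,0.15,0.5],[0.5,0.13,0,0,0,0.25,0.5],[0.7,0.18,0,0,0,0.35,0.5],[0.95,0.23,0,0,0,0.393,0.5]]}}

```text
time_s: 25.8
tcp_pos: [0.6124, 0.0668, 0.1896]
eef_rot: [-0.0, 0.708, 0.706, -0.001]
ft_force: [0.1, -0.3, -2.9]
finger_gap: 0.0575
```

```bash
python3 go.py .621 .334 .2 90
```

```text
t 25.8 tcp [0.6124 0.0668 0.1896] q [-0.    0.42  1.52 -0.    1.2  -0.  ] F [ 0.1 -0.3 -2.9] gap 0.0575
shares [ 1.781  0.054 -0.07 ] turn [-0.003  0.    -0.004]
```

Call:
{"name": "servo_tool", "arguments": {"moves": [[0.2,0.01,0,0,0,0,0.5],[0.4,0.01,0,0,0,0,0.5],[0.6,0.02,0,0,0,0,0.5],[0.8,0.03,0,0,0,0,0.5],[0.95,0.03,0,0,0,0,0.5]]}}

```text
time_s: 26.42
tcp_pos: [0.6169, 0.2098, 0.1896]
eef_rot: [-0.0, 0.707, 0.707, -0.001]
ft_force: [0.8, -0.1, -1.3]
finger_gap: 0.0578
```

Call:
{"name": "servo_tool", "arguments": {"moves": [[0.2,0.01,0,0,0,0,0.5],[0.4,0.01,0,0,0,0,0.5],[0.6,0.02,0,0,0,0,0.5],[0.75,0.02,0,0,0,0,0.5],[0.83,0.024,0,0,0,0,0.5]]}}

```text
time_s: 27.05
tcp_pos: [0.6208, 0.3342, 0.1896]
eef_rot: [-0.0, 0.707, 0.707, -0.0]
ft_force: [-0.1, -0.4, -2.4]
finger_gap: 0.0577
```

```bash
python3 st.py; python3 go.py .621 .334 .065 90
```

```text
tcp [0.621  0.3336 0.1896] sd [0.0001 0.0011 0.0001] F [ 0.03  0.06 -2.68] 27.3
t 27.35 tcp [0.6212 0.3321 0.1898] q [ 0.39  0.54  1.31 -0.    1.29  0.39] F [-0.5 -0.6 -1.8] gap 0.0575
shares [ 0.013 -0.001  0.832] turn [-0.001  0.001 -0.002]
```

Call:
{"name": "servo_tool", "arguments": {"moves": [[0,0,0.2,0,0,0,0.5],[0,0,0.4,0,0,0,0.5],[0,0,0.6,0,0,0,0.5],[0,0,0.72,0,0,0,0.5],[0,0,0.79,0,0,0,0.5]]}}

```text
time_s: 27.98
tcp_pos: [0.6211, 0.3326, 0.0705]
eef_rot: [-0.0, 0.707, 0.707, -0.0]
ft_force: [-0.5, 0.5, -3.4]
finger_gap: 0.0576
```

Call:
{"name": "servo_tool", "arguments": {"moves": [[0,0,0.007,0,0,0,0.5],[0,0,0.014,0,0,0,0.5],[0,0,0.02,0,0,0,0.5],[0,0,0.025,0,0,0,0.5],[0,0,0.03,0,0,0,0.5]]}}

```text
time_s: 28.6
tcp_pos: [0.6213, 0.3333, 0.0671]
eef_rot: [0.0, 0.707, 0.707, 0.0]
ft_force: [0.1, -0.0, -2.7]
finger_gap: 0.0573
```

Call:
{"name": "servo_tool", "arguments": {"moves": [[0,0,0.004,0,0,0,0.5],[0,0,0.008,0,0,0,0.5],[0,0,0.008,0,0,0,0.5]]}}

```text
time_s: 28.98
tcp_pos: [0.6211, 0.3332, 0.0655]
eef_rot: [-0.0, 0.707, 0.707, -0.0]
ft_force: [-0.4, -0.1, -2.4]
finger_gap: 0.0574
```

Call:
{"name": "servo_tool", "arguments": {"moves": [[0,0,0.003,0,0,0,0.5],[0,0,0.006,0,0,0,0.5],[0,0,0.006,0,0,0,0.5]]}}

```text
time_s: 29.35
tcp_pos: [0.6212, 0.3332, 0.0646]
eef_rot: [-0.0, 0.707, 0.707, -0.0]
ft_force: [0.0, 0.5, -1.9]
finger_gap: 0.0578
```

Call:
{"name": "servo_tool", "arguments": {"moves": [[0,0,0.003,0,0,0,0.5],[0,0,0.006,0,0,0,0.5],[0,0,0.006,0,0,0,0.5]]}}

```text
time_s: 29.72
tcp_pos: [0.6212, 0.3333, 0.0643]
eef_rot: [-0.0, 0.707, 0.707, 0.0]
ft_force: [-0.9, -0.7, 3.2]
finger_gap: 0.0577
```

Contact again; I release and rise.

Call:
{"name": "servo_tool", "arguments": {"moves": [[0,0,0,0,0,0,0.72],[0,0,0,0,0,0,0.8],[0,0,0,0,0,0,0.9],[0,0,0,0,0,0,0.95],[0,0,0,0,0,0,0.95]]}}

```text
time_s: 30.35
tcp_pos: [0.6212, 0.3333, 0.0638]
eef_rot: [-0.0, 0.707, 0.707, 0.0]
ft_force: [0.1, 0.2, 1.1]
finger_gap: 0.0812
```

Call:
{"name": "servo_tool", "arguments": {"moves": [[0,0,-0.08,0,0,0,0.95],[0,0,-0.2,0,0,0,0.95],[0,0,-0.5,0,0,0,0.95],[0,0,-0.8,0,0,0,0.9],[0,0,-1,0,0,0,0.8]]}}

```text
time_s: 30.98
tcp_pos: [0.6224, 0.3338, 0.2184]
eef_rot: [0.001, 0.707, 0.707, 0.002]
ft_force: [0.4, 0.4, -0.3]
finger_gap: 0.0681
```

```bash
python3 - <<'E'
from h import *
import pickle
C={n:eyes.camera(n) for n in("top","scene")}
pickle.dump(C,open("pics/C1.pkl","wb"))
for n in C: cv2.imwrite(f"pics/b_{n}.png",C[n]["color"][:,:,::-1])
ims=[]
for n in C:
  for z in (.018,):
    im=rect(C[n],.48,.68,-.14,.12,z,1500)[:,:,::-1].copy(); ims.append(im)
cv2.imwrite("pics/slab.png",np.hstack(ims))
E
python3 go.py .6036 -.010 .2 90
```

```text
t 31.07 tcp [0.624  0.3345 0.2204] q [0.39 0.52 1.27 0.   1.34 0.39] F [0.5 0.4 0.1] gap 0.0685
shares [-2.297 -0.137  0.125] turn [ 0.018 -0.008 -0.   ]
```

View pics/slab.png

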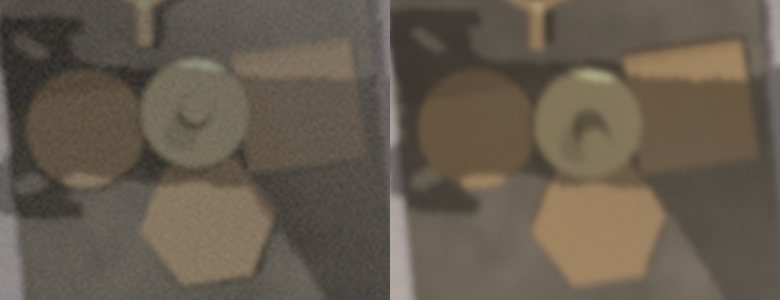

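View pics/b_scene.png

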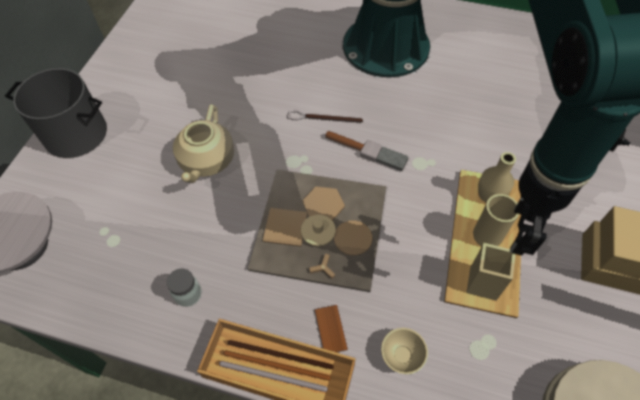

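All three vessels stand upright on the board (scene px 498,180 / 500,218 / 493,270), and the tiles are now visible. On to the lid.

Call:
{"name": "servo_tool", "arguments": {"moves": [[-0.2,-0.01,0,0,0,0,0.8],[-0.4,-0.02,0,0,0,0,0.7],[-0.6,-0.04,0,0,0,0,0.6],[-0.8,-0.05,0,0,0,0,0.5],[-1,-0.06,0,0,0,0,0.5]]}}

```text
time_s: 31.7
tcp_pos: [0.6116, 0.1822, 0.2136]
eef_rot: [-0.0, 0.707, 0.707, -0.0]
ft_force: [-0.0, 0.7, 0.5]
finger_gap: 0.0429
```

Call:
{"name": "servo_tool", "arguments": {"moves": [[-0.2,-0.01,0,0,0,0,0.5],[-0.4,-0.02,0.05,0,0,0,0.5],[-0.6,-0.04,0.1,0,0,0,0.5],[-0.8,-0.05,0.15,0,0,0,0.5],[-1,-0.06,0.2,0,0,0,0.5]]}}

```text
time_s: 32.33
tcp_pos: [0.6027, 0.0323, 0.1834]
eef_rot: [-0.0, 0.707, 0.707, -0.0]
ft_force: [0.3, -1.2, -0.3]
finger_gap: 0.0427
```

Call:
{"name": "servo_tool", "arguments": {"moves": [[-0.1,0,0,0,0,0,0.5],[-0.2,0,0.1,0,0,0,0.5],[-0.297,0,0.2,0,0,0,0.5],[-0.297,0,0.3,0,0,0,0.5],[-0.297,0,0.4,0,0,0,0.5]]}}

```text
time_s: 32.95
tcp_pos: [0.6028, -0.0108, 0.1223]
eef_rot: [-0.001, 0.707, 0.707, -0.0]
ft_force: [0.3, 0.1, -1.1]
finger_gap: 0.0428
```

```bash
python3 st.py; python3 go.py .6036 -.010 .034 90;  python3 - <<'E'
from h import *
a=[eyes.camera(n) for n in("top","scene")]
cv2.imwrite("pics/a5.png",np.hstack([cv2.resize(a[0]["color"][100:260,240:400,::-1],(400,400)),cv2.resize(a[1]["color"][150:280,250:380,::-1],(400,400))]))
E
```

```text
tcp [ 0.6024 -0.0106  0.1223] sd [0.0007 0.0001 0.0011] F [ 0.06  0.22 -0.75] 33.2
t 33.25 tcp [ 0.6037 -0.0109  0.1242] q [-0.13  0.47  1.62  0.    1.05 -0.13] F [-0.4 -0.8  0.2] gap 0.043
shares [ 0.006 -0.001  0.601] turn [ 0.002 -0.     0.001]
```

View pics/a5.png

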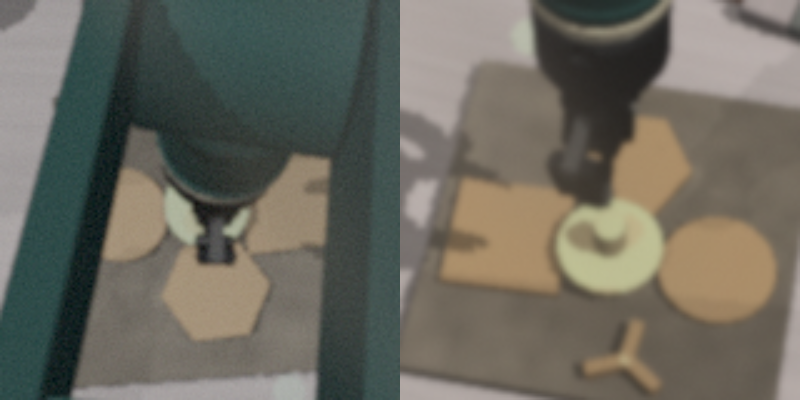

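Call:
{"name": "servo_tool", "arguments": {"moves": [[0,0.005,0.15,0,0,0,0.5],[0,0.005,0.3,0,0,0,0.5],[0,0.005,0.45,0,0,0,0.5],[0,0.005,0.55,0,0,0,0.5],[0,0.005,0.59,0,0,0,0.5]]}}

```text
time_s: 33.98
tcp_pos: [0.6037, -0.0112, 0.0348]
eef_rot: [-0.0, 0.707, 0.707, -0.0]
ft_force: [-0.2, 0.3, 0.3]
finger_gap: 0.0426
```

```bash
python3 st.py;  python3 - <<'E'
from h import *
a=[eyes.camera(n) for n in("top","scene")]
cv2.imwrite("pics/a6.png",np.hstack([cv2.resize(a[0]["color"][130:230,270:370,::-1],(400,400)),cv2.resize(a[1]["color"][170:270,270:370,::-1],(400,400))]))
E
```

```text
tcp [ 0.6041 -0.0113  0.0353] sd [0.0004 0.0001 0.0006] F [-0.1   0.4   0.23] 34.225
```

View pics/a6.png

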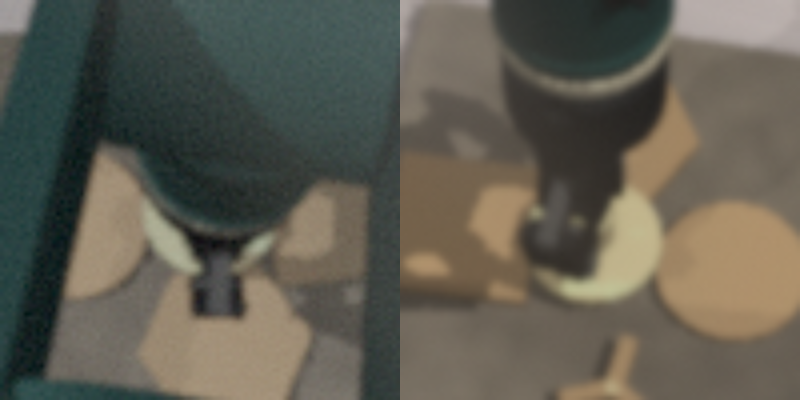

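The fingers straddle the knob, just above the flange. I close.

Call:
{"name": "servo_tool", "arguments": {"moves": [[0.006,0,0,0,0,0,0.4],[0.006,0,0,0,0,0,0.3],[0.006,0,0,0,0,0,0.15],[0.006,0,0,0,0,0,0.1],[0.006,0,0,0,0,0,0.1]], "grip_force": 40}}

```text
time_s: 35.0
tcp_pos: [0.6041, -0.0104, 0.0355]
eef_rot: [0.0, 0.707, 0.707, 0.0]
ft_force: [-0.6, 0.7, 3.8]
finger_gap: 0.0202
```

```bash
python3 st.py; python3 go.py .486 -.3112 .2 90
```

```text
tcp [ 0.6041 -0.0104  0.0355] sd [0. 0. 0.] F [-0.82  0.39  5.13] 35.25
t 35.3 tcp [ 0.6041 -0.0103  0.0356] q [-0.13  0.59  1.68  0.    0.87 -0.13] F [-0.8 -0.   5.4] gap 0.0207
shares [-2.006 -0.787 -1.097] turn [ 0.001 -0.    -0.   ]
```

Call:
{"name": "servo_tool", "arguments": {"moves": [[0,0,-0.08,0,0,0,0.1],[0,0,-0.25,0,0,0,0.1],[0,0,-0.5,0,0,0,0.1],[0,0,-0.75,0,0,0,0.1],[0,0,-1,0,0,0,0.1]]}}

```text
time_s: 35.92
tcp_pos: [0.6036, -0.0104, 0.1867]
eef_rot: [-0.0, 0.707, 0.707, -0.0]
ft_force: [1.2, -0.1, -0.6]
finger_gap: 0.0202
```

Call:
{"name": "servo_tool", "arguments": {"moves": [[-0.1,-0.04,0,0,0,0,0.1],[-0.3,-0.12,0,0,0,0,0.1],[-0.55,-0.22,0,0,0,0,0.1],[-0.8,-0.31,0,0,0,0,0.1],[-1,-0.39,0,0,0,0,0.1]]}}

```text
time_s: 36.55
tcp_pos: [0.5434, -0.1619, 0.184]
eef_rot: [-0.001, 0.707, 0.707, -0.001]
ft_force: [0.8, -1.0, -0.9]
finger_gap: 0.02
```

Call:
{"name": "servo_tool", "arguments": {"moves": [[-0.2,-0.08,0,0,0,0,0.1],[-0.45,-0.17,0,0,0,0,0.1],[-0.7,-0.27,0,0,0,0,0.1],[-0.9,-0.35,0,0,0,0,0.1],[-1,-0.395,0,0,0,0,0.1]]}}

```text
time_s: 37.17
tcp_pos: [0.4844, -0.3116, 0.1841]
eef_rot: [-0.001, 0.708, 0.706, -0.0]
ft_force: [-0.0, 0.6, -0.4]
finger_gap: 0.0202
```

```bash
python3 st.py; python3 go.py .486 -.3112 .1135 90; python3 - <<'E'
from h import *
a=[eyes.camera(n) for n in("top","scene")]
cv2.imwrite("pics/a7.png",np.hstack([cv2.resize(a[0]["color"][160:320,400:560,::-1],(400,400)),cv2.resize(a[1]["color"][60:220,120:280,::-1],(400,400))]))
E
```

```text
tcp [ 0.4852 -0.3108  0.1845] sd [0.0007 0.0012 0.0003] F [ 0.15  0.02 -0.85] 37.425
t 37.48 tcp [ 0.4863 -0.3092  0.185 ] q [-0.69  0.37  1.62  0.    1.15 -0.69] F [-0.2 -0.2 -0.4] gap 0.0206
shares [-0.014 -0.002  0.477] turn [-0.001 -0.002  0.002]
```

View pics/a7.png

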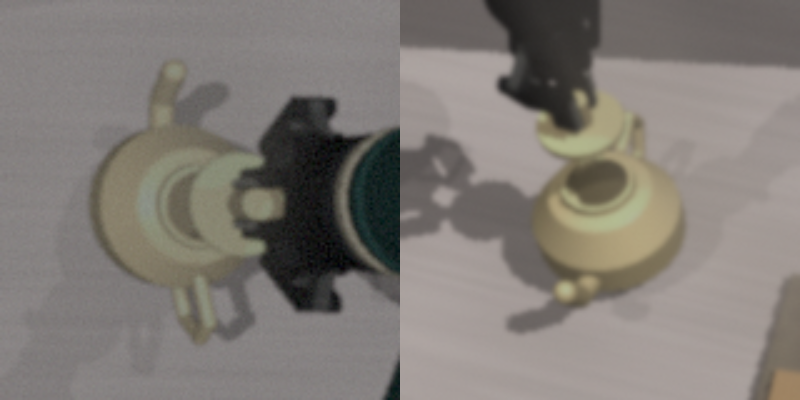

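The lid is level above the mouth. I lower it.

Call:
{"name": "servo_tool", "arguments": {"moves": [[-0.005,0,0.1,0,0,0,0.1],[-0.005,0,0.2,0,0,0,0.1],[-0.005,0,0.3,0,0,0,0.1],[-0.005,0,0.38,0,0,0,0.1],[-0.005,0,0.42,0,0,0,0.1]]}}

```text
time_s: 38.2
tcp_pos: [0.4857, -0.3108, 0.121]
eef_rot: [-0.001, 0.707, 0.707, -0.0]
ft_force: [0.1, -0.1, -0.6]
finger_gap: 0.0207
```

Call:
{"name": "servo_tool", "arguments": {"moves": [[0,0,0.008,0,0,0,0.1],[0,0,0.016,0,0,0,0.1],[0,0,0.024,0,0,0,0.1],[0,0,0.03,0,0,0,0.1],[0,0,0.035,0,0,0,0.1]]}}

```text
time_s: 38.83
tcp_pos: [0.4862, -0.3112, 0.1171]
eef_rot: [0.0, 0.707, 0.707, 0.0]
ft_force: [0.2, -0.0, -0.7]
finger_gap: 0.0202
```

```bash
python3 st.py; python3 go.py .486 -.3112 .1135 90; python3 - <<'E'
from h import *
a=[eyes.camera(n) for n in("top","scene")]
cv2.imwrite("pics/a8.png",np.hstack([cv2.resize(a[0]["color"][160:320,400:560,::-1],(400,400)),cv2.resize(a[1]["color"][100:200,150:250,::-1],(400,400))]))
E
```

```text
tcp [ 0.4862 -0.3111  0.117 ] sd [0. 0. 0.] F [-0.02  0.16 -0.88] 39.075
t 39.12 tcp [ 0.4862 -0.3111  0.117 ] q [-0.69  0.45  1.68  0.    1.01 -0.69] F [ 0.7 -0.7  0.1] gap 0.0205
shares [-0.    -0.001  0.024] turn [ 0. -0. -0.]
```

View pics/a8.png

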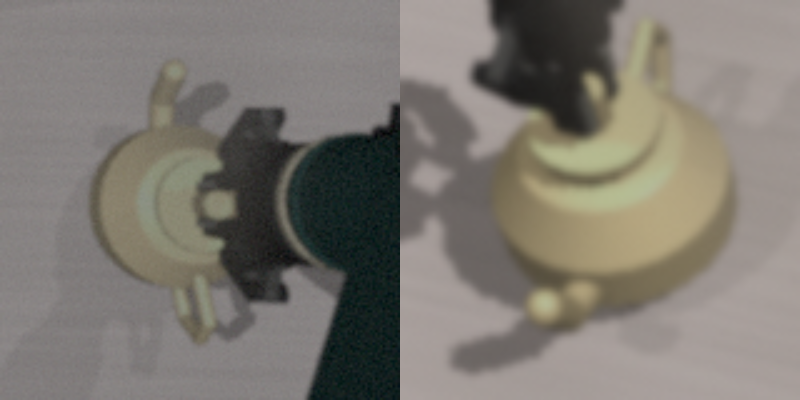

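The lid is centred over the mouth with the plug going in. About 3 mm is left.

Call:
{"name": "servo_tool", "arguments": {"moves": [[0,0,0.005,0,0,0,0.1],[0,0,0.01,0,0,0,0.1],[0,0,0.015,0,0,0,0.1],[0,0,0.018,0,0,0,0.1],[0,0,0.018,0,0,0,0.1]]}}

```text
time_s: 39.85
tcp_pos: [0.4861, -0.3111, 0.1142]
eef_rot: [-0.0, 0.707, 0.707, 0.0]
ft_force: [-0.5, 0.3, -0.5]
finger_gap: 0.0205
```

Call:
{"name": "servo_tool", "arguments": {"moves": [[0,0,0.003,0,0,0,0.1],[0,0,0.006,0,0,0,0.1],[0,0,0.006,0,0,0,0.1]]}}

```text
time_s: 40.22
tcp_pos: [0.4862, -0.3112, 0.1135]
eef_rot: [0.0, 0.707, 0.707, 0.0]
ft_force: [-0.9, 1.5, 0.0]
finger_gap: 0.0205
```

Call:
{"name": "servo_tool", "arguments": {"moves": [[0,0,0.003,0,0,0,0.1],[0,0,0.005,0,0,0,0.1],[0,0,0.005,0,0,0,0.1]]}}

```text
time_s: 40.6
tcp_pos: [0.4862, -0.3112, 0.1135]
eef_rot: [0.0, 0.707, 0.707, 0.0]
ft_force: [-1.6, 2.4, 6.6]
finger_gap: 0.0207
```

Seated with 6.6 N. I open and withdraw.

Call:
{"name": "servo_tool", "arguments": {"moves": [[0,0,-0.002,0,0,0,0.3],[0,0,-0.002,0,0,0,0.4],[0,0,-0.002,0,0,0,0.5],[0,0,-0.002,0,0,0,0.5],[0,0,-0.002,0,0,0,0.5]]}}

```text
time_s: 41.22
tcp_pos: [0.4862, -0.3111, 0.1129]
eef_rot: [-0.0, 0.707, 0.707, 0.0]
ft_force: [0.2, -1.1, -0.1]
finger_gap: 0.0424
```

Call:
{"name": "servo_tool", "arguments": {"moves": [[0,0,-0.08,0,0,0,0.5],[0,0,-0.25,0,0,0,0.6],[0,0,-0.45,0,0,0,0.7],[0,0,-0.6,0,0,0,0.9],[0,0,-0.75,0,0,0,1]]}}

```text
time_s: 41.85
tcp_pos: [0.4863, -0.3112, 0.2273]
eef_rot: [0.001, 0.707, 0.707, 0.0]
ft_force: [0.8, -0.3, -0.7]
finger_gap: 0.086
```

Call:
{"name": "servo_tool", "arguments": {"moves": [[0.2,0,0,0,0,0,1],[0.4,0,0,0,0,0,1],[0.6,0,0,0,0,0,1],[0.8,0.05,0,0,0,0,1],[1,0.1,0,0,0,0,1]]}}

```text
time_s: 42.48
tcp_pos: [0.5014, -0.1603, 0.2265]
eef_rot: [0.001, 0.707, 0.707, 0.0]
ft_force: [0.4, 0.0, -0.8]
finger_gap: 0.0853
```

```bash
python3 - <<'E'
from h import *
import pickle
C={n:eyes.camera(n) for n in("top","scene")}
pickle.dump(C,open("pics/C2.pkl","wb"))
for n in C: cv2.imwrite(f"pics/c_{n}.png",C[n]["color"][:,:,::-1])
S=[("lid",.486,-.311,.107,36),("knob",.486,-.311,.1335,11),("beaker",.513,.3285,.127,31),("bottle",.406,.324,.142,15),("vase",.621,.3335,.117,29)]
R=[]
for n in C:
    ims=[]
    for nm,x,y,z,r in S:
        im=rect(C[n],x-.05,x+.05,y-.05,y+.05,z,2600)[:,:,::-1].copy()
        cv2.circle(im,(130,130),round(r*2.6),(0,0,255),1); ims.append(im)
    R.append(np.hstack(ims))
cv2.imwrite("pics/c_chk.png",cv2.resize(np.vstack(R),(800,320)))
E
```

```text
(no output)
```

View pics/c_chk.png

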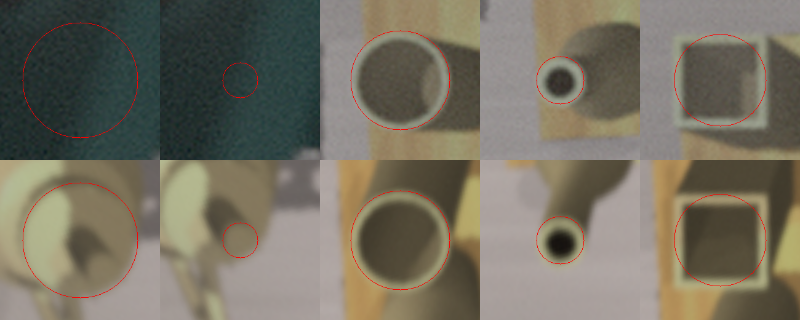

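View pics/c_scene.png

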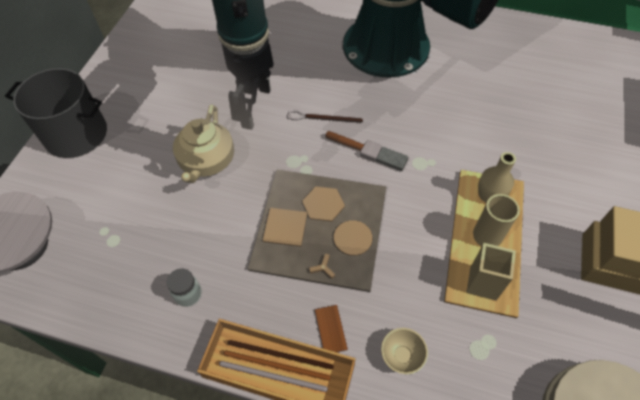

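View pics/c_top.png

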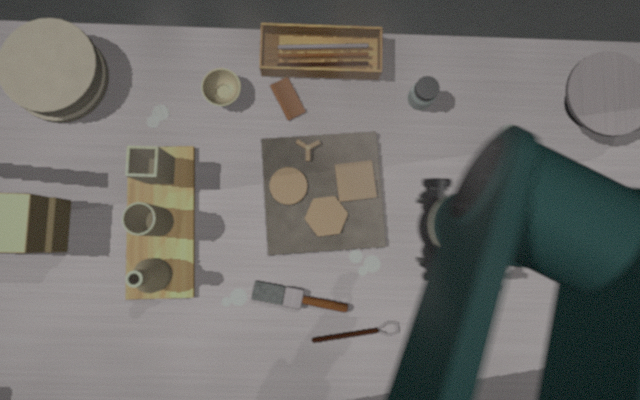

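The lid flange coincides with the expected circle at z = .107, so it is seated. The vessels sit within about 1 mm of their logged places. Next I measure the bare tiles.

```bash
cat > tiles.py <<'E'
from h import *
import pickle
C=pickle.load(open("pics/C2.pkl","rb"))
for n in C:
    im=rect(C[n],.47,.68,-.15,.13,.018,3000)
    g=cv2.GaussianBlur(im,(9,9),0).astype(int); m=((g[...,0]-g[...,2])>(30 if n=="scene" else 22)).astype(np.uint8)
    d=(g[...,0]-g[...,2]); t,mm=cv2.threshold(np.clip(d,0,255).astype(np.uint8),0,255,cv2.THRESH_OTSU)
    mm=cv2.morphologyEx(mm,cv2.MORPH_OPEN,np.ones((9,9)))
    cs=[c for c in cv2.findContours(mm,cv2.RETR_EXTERNAL,cv2.CHAIN_APPROX_NONE)[0] if cv2.contourArea(c)>20000]
    for c in cs:
        M=cv2.moments(c); u,v=M["m10"]/M["m00"],M["m01"]/M["m00"]; r=cv2.minAreaRect(c)
        print(n,t,"x %.4f y %.4f"%(.68-v/3000,.13-u/3000),"area mm2 %.0f"%(M["m00"]/9),"rect",np.round(r[1],0)/3,"ang",round(r[2],1))
E
python3 tiles.py; python3 go.py .406 .3242 .23 90
```

```text
top 24.0 x 0.5947 y 0.0631 area mm2 5082 rect [80.66666667 80.66666667] ang 39.5
top 24.0 x 0.5729 y -0.0503 area mm2 12114 rect [109.         195.33333333] ang 43.3
scene 37.0 x 0.5946 y 0.0627 area mm2 5007 rect [79.66666667 79.33333333] ang 90.0
scene 37.0 x 0.5734 y -0.0514 area mm2 12222 rect [110.         194.66666667] ang 44.0
t 42.58 tcp [ 0.5015 -0.1587  0.2263] q [-0.44  0.26  1.68  0.    1.21 -0.44] F [-0.   0.6  0. ] gap 0.0854
shares [ 3.221 -0.629 -0.022] turn [ 0.002 -0.002  0.005]
```

```bash
sed -i 's/np.ones((9,9)))$/cv2.getStructuringElement(cv2.MORPH_ELLIPSE,(61,61)))/' tiles.py; sed -i 's/    cs=\[c/    cv2.imwrite(f"pics\/m_{n}.png",mm)\n    cs=[c/' tiles.py; python3 tiles.py
```

```text
top 24.0 x 0.5330 y -0.0187 area mm2 5710 rect [82. 91.] ang 81.0
top 24.0 x 0.5947 y 0.0631 area mm2 5064 rect [80.         80.33333333] ang 45.0
top 24.0 x 0.6089 y -0.0787 area mm2 6291 rect [81. 81.] ang 81.9
scene 37.0 x 0.5328 y -0.0189 area mm2 5704 rect [82.33333333 90.33333333] ang 81.4
scene 37.0 x 0.5946 y 0.0627 area mm2 5002 rect [80.33333333 79.33333333] ang 33.7
scene 37.0 x 0.6092 y -0.0800 area mm2 6425 rect [81.33333333 81.66666667] ang 81.7
```

View pics/m_scene.png

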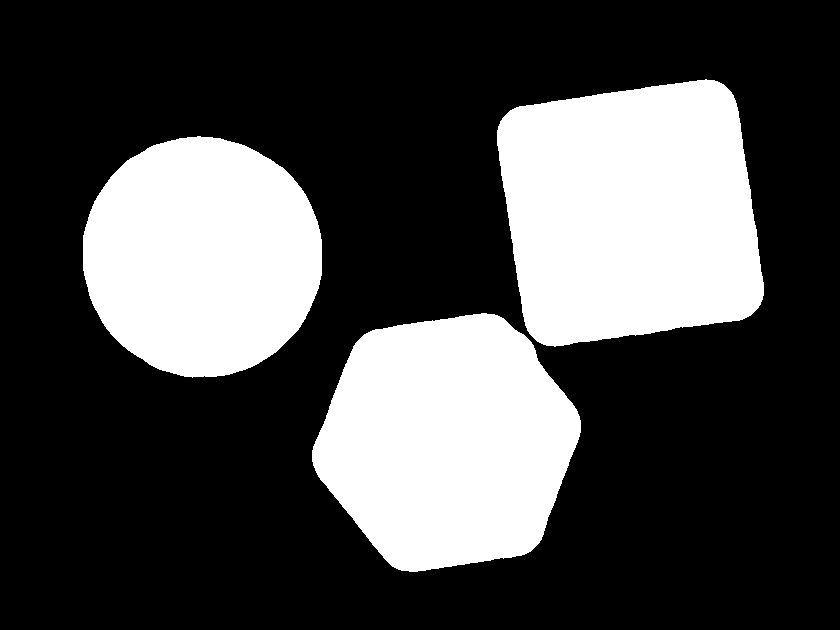

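Tile centres:
- Round (.5946, .0629)
- Square (.609, -.0795), yaw ≈ 8.2°
- Hex (.532, -.019)

The vessels go back in the order vase, beaker, bottle.

Call:
{"name": "servo_tool", "arguments": {"moves": [[0.25,0.06,0,0,0,0,1],[0.5,0.12,0,0,0,0,1],[0.75,0.18,0,0,0,0,1],[1,0.24,0,0,0,0,1]]}}

```text
time_s: 43.08
tcp_pos: [0.5377, -0.0108, 0.2262]
eef_rot: [0.001, 0.707, 0.707, 0.0]
ft_force: [0.9, 1.0, -0.4]
finger_gap: 0.0853
```

Call:
{"name": "servo_tool", "arguments": {"moves": [[0.25,0.06,0,0,0,0,1],[0.5,0.12,0,0,0,0,1],[0.75,0.18,0,0,0,0,1],[1,0.24,0,0,0,0,1]]}}

```text
time_s: 43.58
tcp_pos: [0.5738, 0.1393, 0.2262]
eef_rot: [0.0, 0.707, 0.707, 0.0]
ft_force: [0.7, -0.3, -0.2]
finger_gap: 0.0853
```

Call:
{"name": "servo_tool", "arguments": {"moves": [[0.25,0.06,0,0,0,0,1],[0.5,0.12,0,0,0,0,1],[0.75,0.18,0,0,0,0,1],[1,0.24,0,0,0,0,1]]}}

```text
time_s: 44.08
tcp_pos: [0.61, 0.2893, 0.2262]
eef_rot: [0.0, 0.707, 0.707, 0.0]
ft_force: [-0.1, -0.3, 0.3]
finger_gap: 0.0851
```

```bash
python3 go.py .6212 .3335 .065 90
```

```text
t 44.08 tcp [0.61   0.2893 0.2262] q [ 0.34  0.47  1.34 -0.    1.33  0.34] F [-0.1 -0.3  0.3] gap 0.0851
shares [0.295 0.073 1.074] turn [ 0.002  0.    -0.001]
```

Call:
{"name": "servo_tool", "arguments": {"moves": [[0.2,0.05,0,0,0,0,1],[0.295,0.075,0,0,0,0,1],[0.295,0.075,0.1,0,0,0,1],[0.295,0.075,0.3,0,0,0,1],[0.295,0.075,0.5,0,0,0,1]]}}

```text
time_s: 44.7
tcp_pos: [0.62, 0.3311, 0.149]
eef_rot: [0.0, 0.707, 0.707, -0.001]
ft_force: [0.0, 0.4, -0.8]
finger_gap: 0.0852
```

```bash
python3 st.py; python3 go.py .6212 .3335 .065 90
```

```text
tcp [0.619  0.3309 0.148 ] sd [0.0014 0.0008 0.0024] F [-0.38  0.1  -0.56] 44.95
t 45.0 tcp [0.6213 0.3327 0.1518] q [ 0.39  0.58  1.35 -0.    1.22  0.39] F [ 0.4 -0.4  0.5] gap 0.0855
shares [ 0.005 -0.002  0.579] turn [ 0.003 -0.001 -0.001]
```

Call:
{"name": "servo_tool", "arguments": {"moves": [[0.01,0.01,0.12,0,0,0,1],[0.01,0.01,0.24,0,0,0,1],[0.01,0.01,0.36,0,0,0,1],[0.01,0.01,0.48,0,0,0,1],[0.01,0.01,0.56,0,0,0,1]]}}

```text
time_s: 45.62
tcp_pos: [0.6212, 0.3343, 0.0645]
eef_rot: [-0.0, 0.707, 0.707, -0.001]
ft_force: [0.5, -0.0, 0.6]
finger_gap: 0.0859
```

Call:
{"name": "servo_tool", "arguments": {"moves": [[0,0,0,0,0,0,0.85],[0,0,0,0,0,0,0.7],[0,0,0,0,0,0,0.55],[0,0,0,0,0,0,0.5],[0,0,0,0,0,0,0.5]], "grip_force": 50}}

```text
time_s: 46.25
tcp_pos: [0.6224, 0.3349, 0.0673]
eef_rot: [0.0, 0.707, 0.707, 0.001]
ft_force: [-1.0, 0.2, 2.6]
finger_gap: 0.0578
```

```bash
python3 st.py; python3 go.py .609 -.0795 .19 98.2
```

```text
tcp [0.6224 0.3349 0.0673] sd [0. 0. 0.] F [-1.16  0.46  4.19] 46.5
t 46.55 tcp [0.6224 0.3349 0.0672] q [0.4  0.67 1.41 0.   1.07 0.4 ] F [-0.9  0.5  5.6] gap 0.0579
shares [-2.762 -0.088 -0.82 ] turn [ 0.002 -0.001 -0.273]
```

Call:
{"name": "servo_tool", "arguments": {"moves": [[0,0,-0.08,0,0,0,0.5],[0,0,-0.25,0,0,0,0.5],[0,0,-0.45,0,0,0,0.5],[0,0,-0.65,0,0,0,0.5],[0,0,-0.8,0,0,0,0.5]]}}

```text
time_s: 47.18
tcp_pos: [0.6219, 0.3345, 0.1879]
eef_rot: [0.0, 0.707, 0.707, 0.0]
ft_force: [-0.6, 0.2, -2.3]
finger_gap: 0.0573
```

Call:
{"name": "servo_tool", "arguments": {"moves": [[-0.1,0,0,0,0,0,0.5],[-0.3,-0.01,0,0,0,0,0.5],[-0.5,-0.02,0,0,0,0,0.5],[-0.75,-0.03,0,0,0,0,0.5],[-1,-0.03,0,0,0,0,0.5]]}}

```text
time_s: 47.8
tcp_pos: [0.6158, 0.1822, 0.1846]
eef_rot: [-0.001, 0.707, 0.707, -0.002]
ft_force: [-0.5, 0.1, -3.2]
finger_gap: 0.0572
```

Call:
{"name": "servo_tool", "arguments": {"moves": [[-0.25,-0.01,0,0,0,0,0.5],[-0.5,-0.02,0,0,0,0,0.5],[-0.75,-0.03,0,0,0,0,0.5],[-0.9,-0.03,0,0,0,0,0.5],[-1,-0.03,0,0,0,0,0.5]]}}

```text
time_s: 48.42
tcp_pos: [0.6123, 0.0333, 0.1857]
eef_rot: [-0.001, 0.708, 0.707, -0.0]
ft_force: [-0.5, 0.7, -3.0]
finger_gap: 0.0573
```

```bash
python3 go.py .609 -.078 .19 98.2
```

```text
t 48.42 tcp [0.6123 0.0333 0.1857] q [-0.06  0.42  1.53  0.    1.19 -0.06] F [-0.5  0.7 -3. ] gap 0.0573
shares [-0.742 -0.021 -0.029] turn [-0.003 -0.001 -0.276]
```

Call:
{"name": "servo_tool", "arguments": {"moves": [[-0.2,-0.01,0,0,0,-0.07,0.5],[-0.4,-0.01,0,0,0,-0.14,0.5],[-0.6,-0.02,0,0,0,-0.21,0.5],[-0.7,-0.02,0,0,0,-0.27,0.5],[-0.742,-0.02,0,0,0,-0.275,0.5]]}}

```text
time_s: 49.05
tcp_pos: [0.6099, -0.0771, 0.1861]
eef_rot: [-0.0, 0.655, 0.756, 0.0]
ft_force: [-1.1, 0.1, -3.4]
finger_gap: 0.0574
```

```bash
python3 st.py; python3 go.py .609 -.078 .073 98.2; python3 - <<'E'
from h import *
a=[eyes.camera(n) for n in("top","scene")]
cv2.imwrite("pics/a9.png",np.hstack([cv2.resize(a[0]["color"][100:260,260:420,::-1],(400,400)),cv2.resize(a[1]["color"][150:310,230:390,::-1],(400,400))]))
E
```

```text
tcp [ 0.6099 -0.0765  0.1862] sd [0.     0.0006 0.0001] F [-0.11  0.38 -2.54] 49.3
t 49.35 tcp [ 0.6099 -0.0758  0.1864] q [-0.24  0.42  1.53  0.    1.19 -0.38] F [-0.   0.3 -2.9] gap 0.0575
shares [-0.014 -0.008  0.756] turn [-0.    -0.001  0.003]
```

View pics/a9.png

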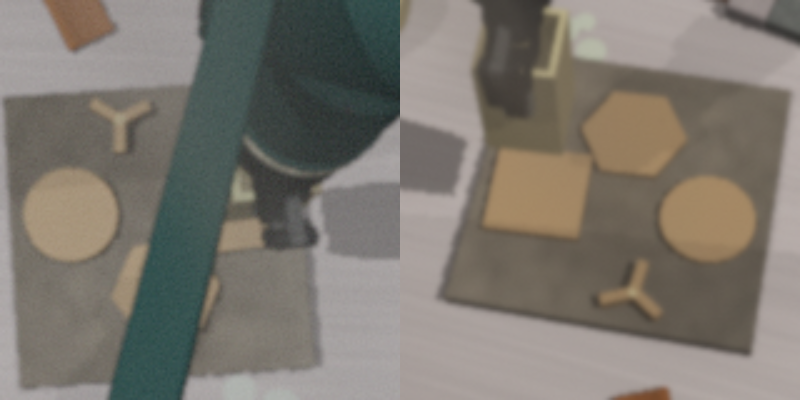

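The vase hangs upright over its tile. I lower it.

Call:
{"name": "servo_tool", "arguments": {"moves": [[-0.01,-0.006,0.2,0,0,0,0.5],[-0.01,-0.006,0.4,0,0,0,0.5],[-0.01,-0.006,0.55,0,0,0,0.5],[-0.01,-0.006,0.66,0,0,0,0.5],[-0.01,-0.006,0.72,0,0,0,0.5]]}}

```text
time_s: 50.08
tcp_pos: [0.6091, -0.078, 0.0777]
eef_rot: [-0.0, 0.654, 0.756, -0.0]
ft_force: [0.3, 0.0, -2.1]
finger_gap: 0.0574
```

Call:
{"name": "servo_tool", "arguments": {"moves": [[0,0,0.006,0,0,0,0.5],[0,0,0.012,0,0,0,0.5],[0,0,0.018,0,0,0,0.5],[0,0,0.022,0,0,0,0.5],[0,0,0.022,0,0,0,0.5]]}}

```text
time_s: 50.7
tcp_pos: [0.6093, -0.0783, 0.0754]
eef_rot: [0.0, 0.654, 0.756, 0.0]
ft_force: [-0.4, -0.5, -3.4]
finger_gap: 0.0572
```

```bash
python3 st.py; python3 go.py .609 -.078 .073 98.2
```

```text
tcp [ 0.6093 -0.0783  0.0753] sd [0.     0.     0.0001] F [-0.13 -0.37 -2.78] 50.95
t 51.0 tcp [ 0.6092 -0.0783  0.0752] q [-0.24  0.55  1.63  0.    0.96 -0.38] F [ 0.2 -0.3 -2.6] gap 0.0576
shares [ 0.002 -0.001  0.015] turn [ 0.    -0.     0.002]
```

Call:
{"name": "servo_tool", "arguments": {"moves": [[0,0,0.003,0,0,0,0.5],[0,0,0.006,0,0,0,0.5],[0,0,0.01,0,0,0,0.5],[0,0,0.01,0,0,0,0.5]]}}

```text
time_s: 51.5
tcp_pos: [0.6092, -0.0783, 0.0736]
eef_rot: [-0.0, 0.654, 0.756, -0.0]
ft_force: [1.0, -1.0, -1.9]
finger_gap: 0.0573
```

Call:
{"name": "servo_tool", "arguments": {"moves": [[0,0,0.003,0,0,0,0.5],[0,0,0.006,0,0,0,0.5],[0,0,0.006,0,0,0,0.5]]}}

```text
time_s: 51.88
tcp_pos: [0.6093, -0.0783, 0.0732]
eef_rot: [0.0, 0.654, 0.756, 0.0]
ft_force: [-1.3, 0.9, 4.7]
finger_gap: 0.058
```

Contact; release, rise, and go for the beaker.

Call:
{"name": "servo_tool", "arguments": {"moves": [[0,0,0,0,0,0,0.72],[0,0,0,0,0,0,0.8],[0,0,0,0,0,0,0.9],[0,0,0,0,0,0,0.95],[0,0,0,0,0,0,0.98]]}}

```text
time_s: 52.5
tcp_pos: [0.6093, -0.0783, 0.0727]
eef_rot: [-0.0, 0.654, 0.756, 0.0]
ft_force: [0.0, 0.1, 0.2]
finger_gap: 0.0836
```

Call:
{"name": "servo_tool", "arguments": {"moves": [[0,0,-0.08,0,0,0,1],[0,0,-0.2,0,0,0,1],[0,0,-0.5,0,0,0,1],[0,0,-0.8,0,0,0,1],[0,0,-1,0,0,0,1]]}}

```text
time_s: 53.12
tcp_pos: [0.6103, -0.0786, 0.227]
eef_rot: [0.002, 0.654, 0.756, 0.001]
ft_force: [-0.3, -0.2, -0.3]
finger_gap: 0.085
```

```bash
python3 st.py; python3 go.py .5128 .3286 .22 90
```

```text
tcp [ 0.6107 -0.0786  0.2266] sd [0.0012 0.0003 0.0026] F [ 0.17 -0.17  0.14] 53.375
t 53.42 tcp [ 0.6085 -0.0781  0.2222] q [-0.24  0.39  1.49  0.    1.27 -0.38] F [-0.5  1.1 -0.1] gap 0.0851
shares [ 2.775 -0.242  0.017] turn [-0.003 -0.001  0.275]
```

Call:
{"name": "servo_tool", "arguments": {"moves": [[0.25,-0.02,0,0,0,0.07,1],[0.5,-0.04,0,0,0,0.14,1],[0.75,-0.07,0,0,0,0.21,1],[1,-0.09,0,0,0,0.275,1]]}}

```text
time_s: 53.92
tcp_pos: [0.5729, 0.0692, 0.2212]
eef_rot: [-0.001, 0.708, 0.707, -0.001]
ft_force: [0.5, 0.4, 0.2]
finger_gap: 0.0852
```

```bash
python3 go.py .5128 .3286 .22 90
```

```text
t 53.92 tcp [0.5729 0.0692 0.2212] q [0.   0.34 1.57 0.   1.24 0.  ] F [0.5 0.4 0.2] gap 0.0852
shares [ 1.728 -0.403  0.01 ] turn [-0.006 -0.    -0.003]
```

Call:
{"name": "servo_tool", "arguments": {"moves": [[0.25,-0.06,0,0,0,0,1],[0.5,-0.12,0,0,0,0,1],[0.75,-0.17,0,0,0,0,1],[1,-0.23,0,0,0,0,1]]}}

```text
time_s: 54.42
tcp_pos: [0.5386, 0.2191, 0.2213]
eef_rot: [-0.001, 0.707, 0.707, -0.001]
ft_force: [-1.0, 0.6, -0.2]
finger_gap: 0.0857
```

Call:
{"name": "servo_tool", "arguments": {"moves": [[0.25,-0.06,0,0,0,0,1],[0.5,-0.12,0,0,0,0,1],[0.72,-0.17,0,0,0,0,1],[0.72,-0.17,0.15,0,0,0,1],[0.72,-0.17,0.3,0,0,0,1]]}}

```text
time_s: 55.05
tcp_pos: [0.5133, 0.3265, 0.1759]
eef_rot: [-0.0, 0.707, 0.708, -0.001]
ft_force: [0.1, -0.3, -1.0]
finger_gap: 0.0851
```

```bash
python3 st.py; python3 go.py .5128 .3286 .074 90
```

```text
tcp [0.5128 0.3257 0.1754] sd [0.0011 0.0005 0.0017] F [-0.1  -0.13 -0.23] 55.3
t 55.35 tcp [0.5148 0.3262 0.1783] q [0.45 0.42 1.55 0.   1.17 0.45] F [ 0.1 -0.1 -0.2] gap 0.085
shares [ 0.016 -0.014  0.695] turn [ 0.001 -0.001 -0.001]
```

Call:
{"name": "servo_tool", "arguments": {"moves": [[0.016,-0.008,0.15,0,0,0,1],[0.016,-0.008,0.3,0,0,0,1],[0.016,-0.008,0.45,0,0,0,1],[0.016,-0.008,0.6,0,0,0,1],[0.016,-0.008,0.68,0,0,0,1]]}}

```text
time_s: 55.98
tcp_pos: [0.5134, 0.3285, 0.0756]
eef_rot: [-0.0, 0.707, 0.707, 0.0]
ft_force: [0.5, 0.3, -0.2]
finger_gap: 0.0856
```

Call:
{"name": "servo_tool", "arguments": {"moves": [[0,0,0,0,0,0,0.85],[0,0,0,0,0,0,0.75],[0,0,0,0,0,0,0.6],[0,0,0,0,0,0,0.55],[0,0,0,0,0,0,0.55]], "grip_force": 50}}

```text
time_s: 56.6
tcp_pos: [0.5138, 0.329, 0.0772]
eef_rot: [0.0, 0.707, 0.707, 0.001]
ft_force: [-1.7, -1.0, 6.4]
finger_gap: 0.0599
```

```bash
python3 st.py; python3 go.py .5946 .0629 .194 90
```

```text
tcp [0.5138 0.329  0.0771] sd [0. 0. 0.] F [-1.81 -0.37  6.09] 56.85
t 56.9 tcp [0.5138 0.329  0.0771] q [0.46 0.54 1.64 0.   0.96 0.46] F [-2.1 -0.5  6. ] gap 0.0599
shares [-1.773  0.54  -0.78 ] turn [ 0.003 -0.002 -0.   ]
```

Call:
{"name": "servo_tool", "arguments": {"moves": [[0,0,-0.08,0,0,0,0.55],[0,0,-0.25,0,0,0,0.55],[0,0,-0.45,0,0,0,0.55],[0,0,-0.62,0,0,0,0.55],[0,0,-0.7,0,0,0,0.55]]}}

```text
time_s: 57.52
tcp_pos: [0.5139, 0.3289, 0.1828]
eef_rot: [0.0, 0.707, 0.707, 0.001]
ft_force: [0.1, 0.8, -2.9]
finger_gap: 0.06
```

Call:
{"name": "servo_tool", "arguments": {"moves": [[-0.1,0.03,0,0,0,0,0.55],[-0.3,0.09,0,0,0,0,0.55],[-0.5,0.15,0,0,0,0,0.55],[-0.7,0.21,0,0,0,0,0.55],[-0.9,0.28,0,0,0,0,0.55]]}}

```text
time_s: 58.15
tcp_pos: [0.5543, 0.1913, 0.1792]
eef_rot: [-0.001, 0.707, 0.707, -0.001]
ft_force: [0.4, -0.5, -2.9]
finger_gap: 0.0601
```

Call:
{"name": "servo_tool", "arguments": {"moves": [[-0.2,0.06,0,0,0,0,0.55],[-0.4,0.12,0,0,0,0,0.55],[-0.6,0.18,0,0,0,0,0.55],[-0.8,0.24,0,0,0,0,0.55],[-0.87,0.26,0,0,0,0,0.55]]}}

```text
time_s: 58.78
tcp_pos: [0.5936, 0.0605, 0.1793]
eef_rot: [-0.001, 0.708, 0.706, -0.001]
ft_force: [-0.9, -0.5, -2.4]
finger_gap: 0.0603
```

```bash
python3 st.py; python3 go.py .5948 .0634 .083 90
```

```text
tcp [0.5936 0.0621 0.1798] sd [0.0002 0.0014 0.0003] F [-0.14 -0.19 -2.51] 59.025
t 59.08 tcp [0.5935 0.064  0.1805] q [-0.01  0.4   1.58  0.    1.16 -0.01] F [ 0.3  0.4 -2.7] gap 0.0602
shares [-0.004  0.009  0.65 ] turn [-0.002 -0.001  0.001]
```

Call:
{"name": "servo_tool", "arguments": {"moves": [[0,0.008,0.15,0,0,0,0.55],[0,0.008,0.3,0,0,0,0.55],[0,0.008,0.45,0,0,0,0.55],[0,0.008,0.55,0,0,0,0.55],[0,0.008,0.61,0,0,0,0.55]]}}

```text
time_s: 59.7
tcp_pos: [0.595, 0.0637, 0.0886]
eef_rot: [-0.0, 0.707, 0.707, -0.0]
ft_force: [0.3, -0.1, -2.8]
finger_gap: 0.0602
```

Call:
{"name": "servo_tool", "arguments": {"moves": [[0,0,0.006,0,0,0,0.55],[0,0,0.012,0,0,0,0.55],[0,0,0.016,0,0,0,0.55],[0,0,0.02,0,0,0,0.55],[0,0,0.02,0,0,0,0.55]]}}

```text
time_s: 60.32
tcp_pos: [0.5955, 0.0631, 0.0865]
eef_rot: [0.0, 0.707, 0.707, 0.0]
ft_force: [-0.1, 0.2, -2.6]
finger_gap: 0.0603
```

```bash
python3 st.py; python3 go.py .5948 .0634 .083 90
```

```text
tcp [0.5954 0.0631 0.0864] sd [0.     0.     0.0001] F [ 0.11  0.25 -2.62] 60.575
t 60.62 tcp [0.5954 0.0631 0.0863] q [-0.01  0.52  1.66  0.    0.97 -0.01] F [-1.4 -0.6 -2.7] gap 0.0603
shares [ 0.002 -0.004  0.022] turn [ 0. -0. -0.]
```

Call:
{"name": "servo_tool", "arguments": {"moves": [[0,-0.003,0.005,0,0,0,0.55],[0,-0.003,0.01,0,0,0,0.55],[0,-0.003,0.015,0,0,0,0.55],[0,-0.003,0.018,0,0,0,0.55],[0,-0.003,0.018,0,0,0,0.55]]}}

```text
time_s: 61.25
tcp_pos: [0.5949, 0.0631, 0.0835]
eef_rot: [-0.0, 0.707, 0.707, -0.0]
ft_force: [0.1, -0.1, -3.5]
finger_gap: 0.0598
```

Call:
{"name": "servo_tool", "arguments": {"moves": [[0,0,0.003,0,0,0,0.55],[0,0,0.006,0,0,0,0.55],[0,0,0.006,0,0,0,0.55]]}}

```text
time_s: 61.62
tcp_pos: [0.595, 0.0631, 0.0832]
eef_rot: [0.0, 0.707, 0.707, 0.0]
ft_force: [-2.1, -0.5, 4.8]
finger_gap: 0.0602
```

Call:
{"name": "servo_tool", "arguments": {"moves": [[0,0,0,0,0,0,0.75],[0,0,0,0,0,0,0.82],[0,0,0,0,0,0,0.9],[0,0,0,0,0,0,0.95],[0,0,0,0,0,0,1]]}}

```text
time_s: 62.25
tcp_pos: [0.5949, 0.0631, 0.0826]
eef_rot: [-0.0, 0.707, 0.707, 0.0]
ft_force: [0.3, -0.1, 0.9]
finger_gap: 0.0856
```

Call:
{"name": "servo_tool", "arguments": {"moves": [[0,0,-0.08,0,0,0,1],[0,0,-0.2,0,0,0,1],[0,0,-0.5,0,0,0,1],[0,0,-0.8,0,0,0,0.9],[0,0,-1,0,0,0,0.65]]}}

```text
time_s: 62.88
tcp_pos: [0.596, 0.0631, 0.2368]
eef_rot: [0.002, 0.707, 0.707, 0.002]
ft_force: [-0.3, 0.2, 0.1]
finger_gap: 0.0607
```

Call:
{"name": "servo_tool", "arguments": {"moves": [[0.2,-0.15,0,0,0,0,0.65],[0.4,-0.3,0,0,0,0,0.65],[0.6,-0.45,0,0,0,0,0.65],[0.8,-0.6,0,0,0,0,0.65],[1,-0.73,0,0,0,0,0.65]]}}

```text
time_s: 63.5
tcp_pos: [0.4848, 0.2141, 0.2344]
eef_rot: [0.0, 0.707, 0.707, 0.001]
ft_force: [-0.2, 1.0, -1.1]
finger_gap: 0.0557
```

```bash
python3 go.py .4062 .3243 .23 90
```

```text
t 63.5 tcp [0.4848 0.2141 0.2344] q [0.29 0.25 1.66 0.   1.23 0.29] F [-0.2  1.  -1.1] gap 0.0557
shares [ 0.735 -0.524  0.029] turn [ 0.004 -0.001 -0.   ]
```

Call:
{"name": "servo_tool", "arguments": {"moves": [[0.2,-0.15,0,0,0,0,0.65],[0.4,-0.29,0,0,0,0,0.65],[0.6,-0.43,0,0,0,0,0.65],[0.73,-0.52,0.1,0,0,0,0.65],[0.73,-0.52,0.25,0,0,0,0.65]]}}

```text
time_s: 64.12
tcp_pos: [0.4073, 0.3246, 0.1971]
eef_rot: [0.0, 0.706, 0.708, 0.002]
ft_force: [-0.1, -0.2, -0.1]
finger_gap: 0.0555
```

```bash
python3 st.py; python3 go.py .4062 .3243 .106 90
```

```text
tcp [0.4069 0.3229 0.1957] sd [0.0008 0.0008 0.0011] F [ 0.07 -0.23 -0.05] 64.375
t 64.42 tcp [0.4083 0.3228 0.1966] q [0.54 0.28 1.73 0.   1.13 0.54] F [ 0.4 -0.2  0.4] gap 0.0555
shares [ 0.009 -0.015  0.604] turn [ 0.004 -0.002 -0.001]
```

Call:
{"name": "servo_tool", "arguments": {"moves": [[0.009,-0.01,0.15,0,0,0,0.65],[0.009,-0.01,0.3,0,0,0,0.65],[0.009,-0.01,0.45,0,0,0,0.65],[0.009,-0.01,0.55,0,0,0,0.65],[0.009,-0.01,0.6,0,0,0,0.65]]}}

```text
time_s: 65.05
tcp_pos: [0.4063, 0.3239, 0.105]
eef_rot: [-0.0, 0.707, 0.707, 0.0]
ft_force: [0.3, 0.6, -0.2]
finger_gap: 0.0556
```

Call:
{"name": "servo_tool", "arguments": {"moves": [[0,0,0,0,0,0,0.5],[0,0,0,0,0,0,0.3],[0,0,0,0,0,0,0.15],[0,0,0,0,0,0,0.15],[0,0,0,0,0,0,0.15]], "grip_force": 50}}

```text
time_s: 65.68
tcp_pos: [0.4062, 0.3243, 0.1059]
eef_rot: [0.0, 0.707, 0.707, 0.001]
ft_force: [-1.8, 0.1, 5.9]
finger_gap: 0.029
```

```bash
python3 st.py; python3 go.py .532 -.0188 .25 90
```

```text
tcp [0.4062 0.3243 0.1059] sd [0. 0. 0.] F [-1.76 -0.15  5.86] 65.925
t 65.97 tcp [0.4062 0.3243 0.1059] q [0.54 0.4  1.82 0.   0.92 0.54] F [-1.3 -0.3  6.7] gap 0.0288
shares [-2.286  0.839 -0.962] turn [ 0.002 -0.001  0.   ]
```

Call:
{"name": "servo_tool", "arguments": {"moves": [[0,0,-0.08,0,0,0,0.15],[0,0,-0.25,0,0,0,0.15],[0,0,-0.5,0,0,0,0.15],[0,0,-0.8,0,0,0,0.15],[0,0,-1,0,0,0,0.15]]}}

```text
time_s: 66.6
tcp_pos: [0.4063, 0.3241, 0.2576]
eef_rot: [0.0, 0.707, 0.707, 0.001]
ft_force: [0.0, 0.7, -4.2]
finger_gap: 0.0287
```

Call:
{"name": "servo_tool", "arguments": {"moves": [[-0.1,0.02,0,0,0,0,0.15],[-0.3,0.08,0,0,0,0,0.15],[-0.5,0.15,0,0,0,0,0.15],[-0.75,0.24,0,0,0,0,0.15],[-1,0.33,0,0,0,0,0.15]]}}

```text
time_s: 67.22
tcp_pos: [0.4542, 0.1715, 0.2532]
eef_rot: [-0.001, 0.707, 0.707, -0.002]
ft_force: [-0.8, -0.4, -2.7]
finger_gap: 0.0286
```

Call:
{"name": "servo_tool", "arguments": {"moves": [[-0.22,0.08,0,0,0,0,0.15],[-0.44,0.16,0,0,0,0,0.15],[-0.66,0.24,0,0,0,0,0.15],[-0.85,0.3,0,0,0,0,0.15],[-1,0.36,0,0,0,0,0.15]]}}

```text
time_s: 67.85
tcp_pos: [0.5078, 0.0218, 0.253]
eef_rot: [-0.001, 0.708, 0.707, -0.002]
ft_force: [-0.1, 0.7, -3.0]
finger_gap: 0.0289
```

```bash
python3 go.py .532 -.0188 .25 90
```

```text
t 67.85 tcp [0.5078 0.0218 0.253 ] q [-0.09  0.21  1.67 -0.    1.27 -0.09] F [-0.1  0.7 -3. ] gap 0.0289
shares [-0.27   0.162  0.019] turn [-0.008  0.    -0.002]
```

Call:
{"name": "servo_tool", "arguments": {"moves": [[-0.09,0.05,0,0,0,0,0.15],[-0.18,0.11,0,0,0,0,0.15],[-0.27,0.16,0,0,0,0,0.15],[-0.27,0.16,0,0,0,0,0.15]]}}

```text
time_s: 68.35
tcp_pos: [0.5341, -0.0173, 0.255]
eef_rot: [0.0, 0.707, 0.707, 0.0]
ft_force: [0.1, 0.9, -3.1]
finger_gap: 0.0288
```

```bash
python3 st.py; python3 go.py .532 -.0188 .112 90; python3 - <<'E'
from h import *
a=[eyes.camera(n) for n in("top","scene")]
cv2.imwrite("pics/d1.png",np.hstack([cv2.resize(a[0]["color"][100:300,220:420,::-1],(400,400)),cv2.resize(a[1]["color"][100:300,220:420,::-1],(400,400))]))
E
```

```text
tcp [ 0.5333 -0.0163  0.2551] sd [0.0004 0.0005 0.0001] F [ 0.16  0.28 -3.35] 68.6
t 68.65 tcp [ 0.5331 -0.016   0.2552] q [-0.16  0.24  1.62  0.    1.28 -0.16] F [ 0.1  0.2 -1.7] gap 0.0287
shares [-0.019 -0.007  0.955] turn [-0.    -0.001  0.001]
```

View pics/d1.png

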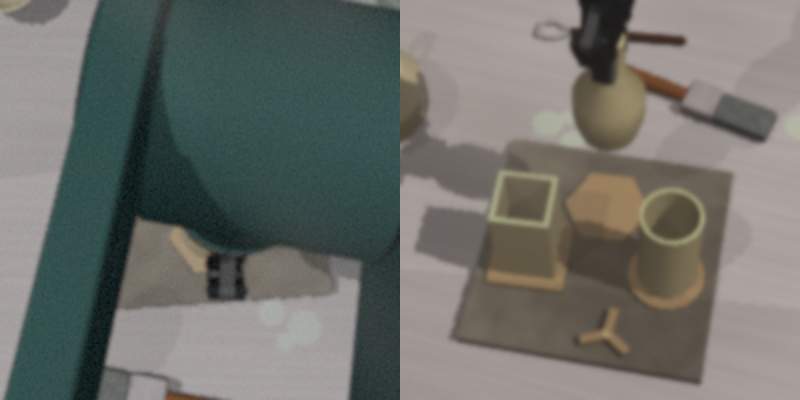

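Call:
{"name": "servo_tool", "arguments": {"moves": [[-0.018,-0.007,0.2,0,0,0,0.15],[-0.018,-0.007,0.4,0,0,0,0.15],[-0.018,-0.007,0.6,0,0,0,0.15],[-0.018,-0.007,0.8,0,0,0,0.15],[-0.018,-0.007,0.9,0,0,0,0.15]]}}

```text
time_s: 69.38
tcp_pos: [0.5315, -0.0189, 0.1188]
eef_rot: [-0.001, 0.707, 0.707, -0.001]
ft_force: [0.4, 0.0, -2.5]
finger_gap: 0.0284
```

Call:
{"name": "servo_tool", "arguments": {"moves": [[0,0,0.007,0,0,0,0.15],[0,0,0.014,0,0,0,0.15],[0,0,0.021,0,0,0,0.15],[0,0,0.025,0,0,0,0.15],[0,0,0.025,0,0,0,0.15]]}}

```text
time_s: 70.0
tcp_pos: [0.5325, -0.0193, 0.1168]
eef_rot: [0.0, 0.707, 0.707, 0.0]
ft_force: [-0.0, -0.6, -3.1]
finger_gap: 0.0289
```

```bash
python3 st.py; python3 go.py .532 -.0188 .1115 90
```

```text
tcp [ 0.5324 -0.0192  0.1166] sd [0.0001 0.     0.0001] F [-0.46  0.23 -2.72] 70.25
t 70.3 tcp [ 0.5324 -0.0192  0.1164] q [-0.17  0.4   1.78  0.    0.96 -0.17] F [-0.2  0.8 -3.5] gap 0.0288
shares [ 0.003 -0.002  0.033] turn [-0. -0. -0.]
```

Call:
{"name": "servo_tool", "arguments": {"moves": [[0,0,0.006,0,0,0,0.15],[0,0,0.012,0,0,0,0.15],[0,0,0.018,0,0,0,0.15],[0,0,0.022,0,0,0,0.15],[0,0,0.025,0,0,0,0.15]]}}

```text
time_s: 70.92
tcp_pos: [0.5323, -0.0192, 0.1126]
eef_rot: [-0.0, 0.707, 0.707, -0.0]
ft_force: [-0.1, -0.7, -2.0]
finger_gap: 0.0287
```

Call:
{"name": "servo_tool", "arguments": {"moves": [[0,0,0.003,0,0,0,0.15],[0,0,0.006,0,0,0,0.15],[0,0,0.006,0,0,0,0.15]]}}

```text
time_s: 71.3
tcp_pos: [0.5324, -0.0193, 0.1119]
eef_rot: [0.0, 0.707, 0.707, 0.0]
ft_force: [-1.4, -0.3, -1.4]
finger_gap: 0.0291
```

Call:
{"name": "servo_tool", "arguments": {"moves": [[0,0,0.002,0,0,0,0.15],[0,0,0.004,0,0,0,0.15],[0,0,0.004,0,0,0,0.15]]}}

```text
time_s: 71.68
tcp_pos: [0.5324, -0.0193, 0.1119]
eef_rot: [0.0, 0.707, 0.707, 0.0]
ft_force: [-2.3, 0.3, 6.2]
finger_gap: 0.0289
```

Contact; release, rise, and back away so both cameras see the slab.

Call:
{"name": "servo_tool", "arguments": {"moves": [[0,0,0,0,0,0,0.4],[0,0,0,0,0,0,0.5],[0,0,0,0,0,0,0.6],[0,0,0,0,0,0,0.65],[0,0,0,0,0,0,0.65]]}}

```text
time_s: 72.3
tcp_pos: [0.5324, -0.0192, 0.1111]
eef_rot: [-0.0, 0.707, 0.707, 0.0]
ft_force: [0.2, 0.0, -0.1]
finger_gap: 0.0555
```

Call:
{"name": "servo_tool", "arguments": {"moves": [[0,0,-0.08,0,0,0,0.65],[0,0,-0.25,0,0,0,0.65],[0,0,-0.5,0,0,0,0.65],[0,0,-0.75,0,0,0,0.65],[0,0,-0.9,0,0,0,0.65]]}}

```text
time_s: 72.92
tcp_pos: [0.5333, -0.0194, 0.2492]
eef_rot: [0.001, 0.707, 0.707, 0.001]
ft_force: [0.1, 0.3, 0.1]
finger_gap: 0.0556
```

Call:
{"name": "servo_tool", "arguments": {"moves": [[0.2,-0.05,0,0,0,0,0.65],[0.4,-0.1,0,0,0,0,0.65],[0.6,-0.15,0,0,0,0,0.65],[0.8,-0.2,0,0,0,0,0.65],[1,-0.25,0,0,0,0,0.65]]}}

```text
time_s: 73.55
tcp_pos: [0.4946, 0.1317, 0.2471]
eef_rot: [0.0, 0.707, 0.707, 0.0]
ft_force: [0.8, 0.1, 0.0]
finger_gap: 0.0558
```

Call:
{"name": "servo_tool", "arguments": {"moves": [[0.2,-0.05,0,0,0,0,0.65],[0.4,-0.1,0,0,0,0,0.65],[0.6,-0.15,0,0,0,0,0.65],[0.8,-0.2,0,0,0,0,0.65],[1,-0.25,0,0,0,0,0.65]]}}

```text
time_s: 74.18
tcp_pos: [0.4571, 0.2818, 0.2471]
eef_rot: [0.0, 0.707, 0.707, 0.0]
ft_force: [-0.6, 0.0, -0.4]
finger_gap: 0.0558
```

```bash
cat > chk.py <<'E'
from h import *
import pickle
C={n:eyes.camera(n) for n in("top","scene")}
for n in C: cv2.imwrite(f"pics/e_{n}.png",C[n]["color"][:,:,::-1])
S=[("lid",.486,-.311,.107,36),("knob",.486,-.311,.133,11),("beaker",.5946,.0629,.133,31),("bottle",.532,-.0188,.148,15),("vase",.609,-.0795,.123,29)]
R=[]
for n in C:
    ims=[]
    for nm,x,y,z,r in S:
        im=rect(C[n],x-.05,x+.05,y-.05,y+.05,z,2600)[:,:,::-1].copy()
        if nm=="vase": cv2.drawContours(im,[cv2.boxPoints(((130,130),(58*2.6,58*2.6),-8.2)).astype(int)],0,(0,0,255),1)
        else: cv2.circle(im,(130,130),round(r*2.6),(0,0,255),1)
        ims.append(im)
    R.append(np.hstack(ims))
cv2.imwrite("pics/e_chk.png",cv2.resize(np.vstack(R),(800,320)))
E
python3 chk.py
```

```text
(no output)
```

View pics/e_chk.png

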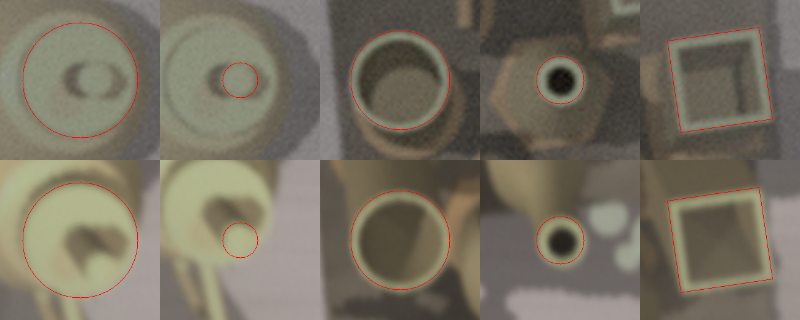

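View pics/e_scene.png

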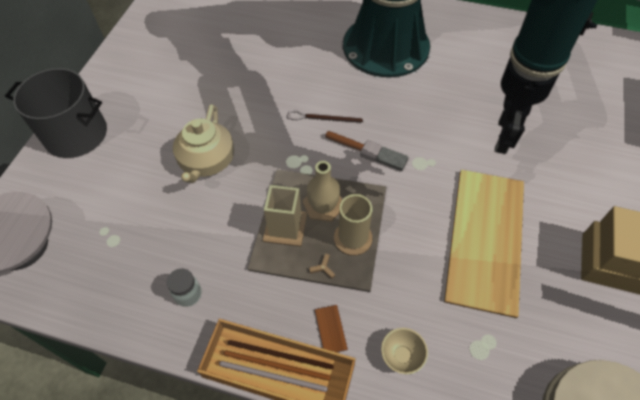

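View pics/e_top.png

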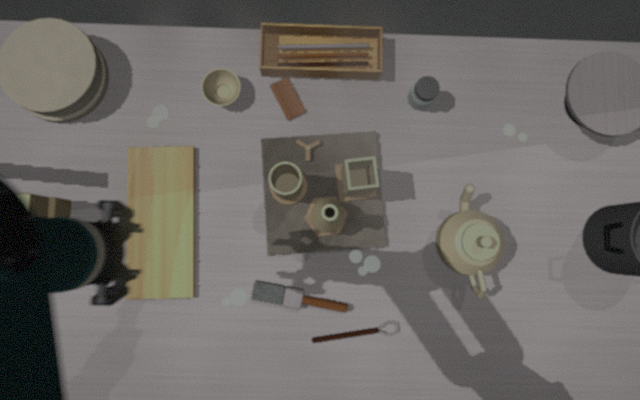

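Every rim coincides with its expected outline in both views. The lid's flange and knob sit centred on the mouth at seated height, and the gripper is clear of everything. I hand in.

```bash
python3 -c "
from bench import robot, read_state
print(read_state()['time_s']); print(robot.hand_in())"
```

```text
74.275
the job is handed in; nothing more can be done
None
```

The job is done and handed in at 74.3 s, well inside the 138 s limit; the hand-in gives no verdict. I moved the bottle, beaker and square vase onto the board. With all three standing there, I seated the lid in the teapot by its knob. Then I put the vase, beaker and bottle back on their own tiles and let go of everything.

- **Vessels:** In the last pictures from both cameras, all three rims lie within about 1 mm of the outlines expected for the middle of their tiles. All stand upright.
- **Square vase:** I first measured it turned about 12° and its tile about 8°, so I put it back squared to the tile at about 8°.
- **Lid:** Its flange and knob match the seated height and the mouth's centre.
- **Forces:** The wrist force I read at set-downs was mostly under 7 N, with a peak of 15 N when the bottle went onto the board.
- **Disagreements:** Position readings taken during or right after a move differed by about 2–3 mm until the arm settled. No check failed.

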